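Clip the lid on the dry box

TASK

Close the dry box: lift its lid out of the slotted rack and set it squarely home on the box, right way up. With the lid home, snap the four clips down over its rim in opposite-corner order so that the seal is pressed evenly: any corner first, then the one diagonally opposite it, then the other two. Leave the other things on the bench where they are.

Things in the scene. Friction and masses are not known exactly. Their poses are not given: they have to be found in the camera images.
- dry_box: White plastic dry box, fixed to the bench, open at the top, a circuit board inside. Origin: centre of its underside, on the bench; z up, x across, y along. 60 mm high to its rim; mouth 80 (x) x 120 (y) mm; rim flange 100 x 140 mm. Two hinged grey clips on each long side, at y = +42 (left) and -42 mm (right). Box and rack may each stand on either side of the bench.
- lid_home (a point): Point on the box where the lid's centre lies when the lid is home: 63 mm above the bench over the box's middle, axes as the box. The lid's top face is then at 66 mm and the top of its grip bar at 90 mm.
- rack: Black slotted plastic rack, fixed to the bench. Origin: centre of its underside; 170 (x) x 158 (y) mm, end walls 66 mm high at y = -75 and +75 mm. The lid stands on its long edge in the slot at rack x = -22 mm, lower edge 6 mm above the bench, grip bar towards rack +x. Fixed circuit boards up to 68 mm high stand in the slots at x = -70, 30, 52 and 74 mm.
- lid_center (a point): Centre of the loose white lid (about 140 g), in the middle of its flange, 140 (y) x 100 (z) x 6 mm. Own axes: x out of the top face (grip bar side), y along its length, z across it (up in the rack). Laid on the bench right way up it rests on its plug with this point 9 mm up. In the rack its short ends stand in upright grooves: draw it straight up more than 62 mm.
- lid_edge (a point): Middle of the lid's edge that is uppermost in the rack, 50 mm along lid z from lid_center, 106 mm above the bench at the start. The one place to grip it in the rack, 12 mm thick over flange and plug (lid x from -9 to +3 mm). Held here a finger lies under the flange, in the way of the box's rim: to be set on the box the lid is laid down and taken by its bar.
- lid_plug (a point): Middle of the underside of the lid's plug, 9 mm below lid_center along -x. The plug is 116 (y) x 76 (z) x 6 mm, tapering to 108 x 68 mm at this underside; it drops into the box's mouth with 2 mm to spare on every side. The lid fits either way round.
- lid_bar (a point): Centre of the moulded grip bar on the lid's top, 15 mm along lid x from lid_center: 90 mm long (along lid y), 14 mm wide (along lid z), standing 24 mm above the top face.
- clip_nl_pad (a point): Middle of the thumb face of the left clip on the box's near (-x) long side: a flat grey plastic flap 32 mm wide (along y), 4 mm thick, reaching 30 mm inwards from its pin, with a short lip at its end. Pin along box y at box x = -58, z = 71 mm; shut, the flap lies level and this point is 14 mm inwards of the pin and 2 mm above it, at box (-44, +42, 73) mm.
- clip_nl (a joint): Angle of that clip, rad: 0 shut, lying level over the lid's rim; grows as it swings up and outwards; upright at 1.57; stop at 2.4. Starts open, leaning outwards, stays where it is left, swings in lightly to about 0.26, then needs some 5 to 8 N pressed down near the flap's inner end (a finger drags on it) to snap past 0.15, after which it goes below 0.08 by itself.
- clip_nr_pad (a point): Middle of the thumb face of the right clip on the box's near (-x) long side: a flat grey plastic flap 32 mm wide (along y), 4 mm thick, reaching 30 mm inwards from its pin, with a short lip at its end. Pin along box y at box x = -58, z = 71 mm; shut, the flap lies level and this point is 14 mm inwards of the pin and 2 mm above it, at box (-44, -42, 73) mm.
- clip_nr (a joint): Angle of that clip, rad: 0 shut, lying level over the lid's rim; grows as it swings up and outwards; upright at 1.57; stop at 2.4. Starts open, leaning outwards, stays where it is left, swings in lightly to about 0.26, then needs some 5 to 8 N pressed down near the flap's inner end (a finger drags on it) to snap past 0.15, after which it goes below 0.08 by itself.
- clip_fl_pad (a point): Middle of the thumb face of the left clip on the box's far (+x) long side: a flat grey plastic flap 32 mm wide (along y), 4 mm thick, reaching 30 mm inwards from its pin, with a short lip at its end. Pin along box y at box x = +58, z = 71 mm; shut, the flap lies level and this point is 14 mm inwards of the pin and 2 mm above it, at box (+44, +42, 73) mm.
- clip_fl (a joint): Angle of that clip, rad: 0 shut, lying level over the lid's rim; grows as it swings up and outwards; upright at 1.57; stop at 2.4. Starts open, leaning outwards, stays where it is left, swings in lightly to about 0.26, then needs some 5 to 8 N pressed down near the flap's inner end (a finger drags on it) to snap past 0.15, after which it goes below 0.08 by itself.
- clip_fr_pad (a point): Middle of the thumb face of the right clip on the box's far (+x) long side: a flat grey plastic flap 32 mm wide (along y), 4 mm thick, reaching 30 mm inwards from its pin, with a short lip at its end. Pin along box y at box x = +58, z = 71 mm; shut, the flap lies level and this point is 14 mm inwards of the pin and 2 mm above it, at box (+44, -42, 73) mm.
- clip_fr (a joint): Angle of that clip, rad: 0 shut, lying level over the lid's rim; grows as it swings up and outwards; upright at 1.57; stop at 2.4. Starts open, leaning outwards, stays where it is left, swings in lightly to about 0.26, then needs some 5 to 8 N pressed down near the flap's inner end (a finger drags on it) to snap past 0.15, after which it goes below 0.08 by itself.
- pump_center (a point): Bystander, loose: desoldering pump, an aluminium tube 20 mm thick and 160 mm long, lying at the back. Point: its middle.
- screwdriver_center (a point): Bystander, loose: screwdriver with a yellow handle, 190 mm long and 26 mm thick, lying at the back. Point: its middle.
- washer_tray_center (a point): Bystander, loose: shallow glass bottle-cap tray 88 mm across and 14 mm high, with washers in it, on the robot's side of the bench. Point: its middle.
- battery_cover_center (a point): Bystander, loose: grey battery compartment cover, 66 x 36 x 4 mm, on the robot's side of the bench. Point: its middle.
- solder_spool_center (a point): Bystander, loose: spool of solder standing on its flange, 60 mm across and 40 mm high, at the right. Point: its middle.
- flux_jar_center (a point): Bystander, loose: small amber glass jar, 44 mm across and 45 mm high, at the left. Point: its middle.
- tweezers_center (a point): Bystander, loose: steel tweezers, 120 x 14 x 7 mm, lying at the left. Point: its middle.

How it is judged:
On the way, in this order (a step that is already met when the one before it is completed fails the run):
1. the lid sits home on the box, right way up, with no clip shut yet (x of lid_center in the frame of dry_box between -0.004 and 0.004 m and y of lid_center in the frame of dry_box between -0.004 and 0.004 m and z of lid_center in the frame of dry_box between 0.061 and 0.0645 m and angle between lid_center's own x axis and vertical below 0.03 rad and angle between the y axis of lid_center and the y axis of dry_box, either way round below 0.06 rad and value of joint each of clip_nl, clip_nr, clip_fl, clip_fr above 0.2 rad), for 0.2 s.
2. two diagonally opposite clips are snapped shut while the other two are still open (x of lid_center in the frame of dry_box between -0.004 and 0.004 m and y of lid_center in the frame of dry_box between -0.004 and 0.004 m and z of lid_center in the frame of dry_box between 0.061 and 0.0645 m and angle between lid_center's own x axis and vertical below 0.03 rad and angle between the y axis of lid_center and the y axis of dry_box, either way round below 0.06 rad and ((value of joint each of clip_nl, clip_fr below 0.1 rad and value of joint each of clip_nr, clip_fl above 0.2 rad) or (value of joint each of clip_nl, clip_fr above 0.2 rad and value of joint each of clip_nr, clip_fl below 0.1 rad))), for 0.1 s.
At the end, for the whole second after the job is handed in: The lid is home on the box, right way up: its centre within 4 mm of the box's middle in x and in y and 61 to 64.5 mm above the bench, tilted less than 0.03 rad, its length along the box's length within 0.06 rad; all four clips are snapped shut (angle below 0.10 rad) (x of lid_center in the frame of dry_box between -0.004 and 0.004 m and y of lid_center in the frame of dry_box between -0.004 and 0.004 m and z of lid_center in the frame of dry_box between 0.061 and 0.0645 m and angle between lid_center's own x axis and vertical below 0.03 rad and angle between the y axis of lid_center and the y axis of dry_box, either way round below 0.06 rad and value of joint each of clip_nl, clip_nr, clip_fl, clip_fr below 0.1 rad); the robot touches nothing.
It fails at once if a bystander is shifted by more than 30 mm (distance of any of pump_center, screwdriver_center, washer_tray_center, battery_cover_center, solder_spool_center, flux_jar_center, tweezers_center from where it was at the start of the episode above 0.03 m).
It also fails if it takes over 72 s, if anything falls off the work surface, if the arm or the gripper's body presses on something with over 40 N, if the wrist force passes 120 N, or if a joint passes its speed limit or range.

ROBOT

A 6-joint arm with a two-finger parallel gripper is mounted at the origin on the work surface. World frame = base frame: x ahead of the robot, y to its left, z up, the work surface at z = 0. Lengths are in m, angles in rad, forces in N, time in s.
With the tool pointing down it reaches from about 0.25 to 0.725 m from the base axis. Payload 4 kg.
Tool frame: the origin (TCP) lies between the finger pads; the fingertips stand 8 mm ahead of it and the grasp point (between the pads) lies 11 mm behind it (bot.tip_reach is the distance from the TCP to the fingertips, in m); z points along the fingers, y is the line along which they close (so a half turn about z gives the same grasp; the last joint's range is limited). The gripper opens to 85 mm and grips with 20 to 120 N. Pads are 22 mm wide; open, the fingers measure 114 mm over their backs; the gripper's body (76 mm by 85 mm) begins 54 mm behind the grasp point. The pads swing forward as they close: fully open they stand 13 mm farther back than shut.
Start: joints at [-1.191, 0.241, 0.005, 1.335, 0, 1.571], TCP at [0.185, -0.464, 0.203] pointing down, gripper open.
Joint ranges: [-2.72, 2.72], [-1.05, 1.87], [-1.09, 1.28], [-1.99, 2.15], [-1.42, 1.44], [-3.14, 3.14]. Speed limits (rad/s): [2.79, 2.79, 3.14, 3.14, 3.14, 3.14].

INTERFACE

Orientations are given as a unit quaternion [x, y, z, w].
In Python, from workcell import bot gives the robot as it stands.
- The arm moves only by the tool move_arm, never from a script. Its argument "deltas" is a list of rows, each a list of 7 numbers: the opening, from 0 (shut) to 1 (fully open), then the shift along the tool's x, y, z in mm, then the turn, a rotation vector about the tool's x, y, z in degrees. In form: [[gripper, tx, ty, tz, ax, ay, az], ...]. A call has 1 to 10 rows; each row shifts and turns the commanded pose from where the row before left it, along the tool's axes as they then stand; what a row does not reach is not made up. A row lasts 1/12 s, in which the tool goes at most 41.7 mm and 7.16 degrees, less where a joint would pass 70% of its speed; a pose out of reach is approached as far as the arm can. A call is refused whole if a number of a shift passes 41.7 or a number of a turn 7.16, either way. A call with a gripper value outside its range is refused whole. The fingers move at their own pace and stop on an object; the grip force is fixed at half the most. Time passes only in rows, so rows that do not move let the fingers close. It gives the time, the measured TCP pose, the force, the opening and the grip force at its end, in the units of the state.
- bot.get_obs(): the state, without advancing time (a new reading comes with each control period).
- bot.camera(name): name is "side" or "top" or "wrist"; returns the picture (400x640x3 uint8, blue, green, red); there is no depth.
- bot.calibration(name): a dict with "K" (3x3 intrinsics, pixels), "position" and "orientation" of the camera in the world. Camera axes: x right, y down, z forward; pixel columns grow to the right and rows downward; lengths in m; the calibration is good to about 2 mm. The wrist camera is an equidistant fisheye: a pixel r from the principal point sees the ray r / f radians off the axis. A picture is of the moment at which its call begins: read the wrist's pose just before it. calibration takes no time and is no camera call; for the wrist camera it gives the pose at the moment of the call.
- bot.job_done(): hands the job in; it is judged then, once.
Trained networks look in the newest picture that a camera, given by its name, has taken for a name from the list of things; names that differ only in an ending like _2 or _b are one class to them, and where a whole thing is asked for, a point or a joint stands for the part that bears it (a point fixed in the world has none). Each returns a list of dicts, best first, with "conf" (0 to 1); they miss things now and then, are a little off and sometimes report something else, mostly with a low value. They report only what shows in the picture. A call takes as long as a camera call.
- bot.outline_of(query, camera): "pixels" (400x640 bool, what is visible of it) and "rect" ([left, top, width, height] in pixels, round what is visible of it).
The state is a dict: "clock": time; "joint_pos": joint angles; "joint_vel": joint speeds; "tau": joint torques, N m; "eef_pos": TCP position; "tool_rot": TCP orientation; "ft_force": force on the tool from outside, world axes, zero at the start; "ft_torque": the same for the moment, N m; "grip_width": finger opening in m; "grasp_force": force on a finger pad.
Only numpy, scipy, OpenCV 4.12 (cv2) and the standard library are available. Lean on these libraries where they do the work, as an engineer would, in place of code of your own. Each camera call takes 0.05 s, during which the arm holds its last target. There are 200 camera calls.

## Working session

There is one attempt and no reset: what is moved stays moved. The work goes in short steps, Python scripts to look and compute and a tool call to move; the robot and the scene stay as the last step left them, time stands still between calls to the robot, and variables do not carry over. Pictures are saved under pics/ and viewed, at most 10 in all, crops included, and the job is handed in when it is done.

Besides the shell and the picture viewer there is one more tool, called after "Call:" by a JSON object that holds its "name" and its "arguments". move_arm: Moves the arm, as the interface text tells. Its arguments: {"type":"object","properties":{"deltas":{"type":"array","items":{"type":"array","items":{"type":"number"}}}},"required":["deltas"]}

```bash
ls; mkdir -p pics; python3 - <<'E'
from workcell import bot
import cv2,numpy as np
np.set_printoptions(precision=4,suppress=True)
o=bot.get_obs();print(o)
ims=[]
for n in("top","side"):
    im=bot.camera(n);cv2.imwrite(f"pics/{n}0.png",im);c=bot.calibration(n);print(n,c)
    for q in("dry_box","rack","lid_center","solder_spool_center","flux_jar_center","washer_tray_center","tweezers_center","battery_cover_center","pump_center","screwdriver_center"):
        r=bot.outline_of(q,n)
        if r: 
            ys,xs=np.nonzero(r[0]["pixels"]);print(n,q,round(r[0]["conf"],2),r[0]["rect"],xs.mean().round(1),ys.mean().round(1))
print(bot.get_obs()["clock"])
E
```

```text
pics
{'clock': 0.0, 'joint_pos': array([-1.191 ,  0.2414,  0.0037,  1.3352,  0.    ,  1.5708]), 'joint_vel': array([-0.0003, -0.0005, -0.0002, -0.0014, -0.0019, -0.0006]), 'tau': array([  0.0007, -37.2313,  25.241 ,   0.0169,  -0.0001,   0.    ]), 'eef_pos': array([ 0.1851, -0.4637,  0.202 ]), 'tool_rot': array([ 0.982 ,  0.1888, -0.0002, -0.001 ]), 'ft_force': array([0.3468, 0.618 , 0.3224]), 'ft_torque': array([ 0.0121, -0.0319, -0.0165]), 'grasp_force': 0.0, 'grip_width': 0.0855288918386854}
top {'K': array([[445.1101,   0.    , 320.8054],
       [  0.    , 445.1101, 200.9523],
       [  0.    ,   0.    ,   1.    ]]), 'position': array([ 0.4909, -0.012 ,  1.2998]), 'orientation': array([ 0.7084, -0.7054,  0.0203, -0.0163])}
top dry_box 0.6 [197.7, 181.5, 56.2, 64.3] 223.7 214.7
top rack 0.61 [351.5, 162.8, 65.7, 69.2] 383.8 194.7
top lid_center 0.83 [361.0, 192.7, 55.5, 18.3] 386.1 201.7
top solder_spool_center 0.94 [462.4, 189.0, 25.9, 18.4] 475.1 197.0
top flux_jar_center 0.55 [360.8, 192.8, 54.8, 16.2] 385.6 201.2
top washer_tray_center 0.46 [205.2, 237.0, 10.5, 9.6] 209.4 239.
[... 430 characters left out ...]
), 'orientation': array([-0.1653,  0.916 , -0.3591,  0.0675])}
side dry_box 0.62 [274.3, 250.2, 63.4, 59.2] 305.7 280.3
side rack 0.66 [312.9, 150.3, 53.8, 48.8] 340.2 175.8
side lid_center 0.5 [341.1, 145.6, 14.3, 32.4] 347.0 167.1
side solder_spool_center 0.79 [354.0, 122.6, 18.4, 19.7] 364.1 131.9
side flux_jar_center 0.65 [223.6, 329.7, 17.3, 23.4] 230.0 341.1
side washer_tray_center 0.8 [347.8, 283.3, 28.4, 27.8] 362.9 296.1
side tweezers_center 0.75 [211.0, 242.2, 26.0, 55.6] 222.8 273.1
side battery_cover_center 0.57 [394.0, 180.7, 17.8, 15.4] 401.6 186.7
side pump_center 0.6 [212.6, 244.3, 24.0, 51.7] 223.2 272.1
side screwdriver_center 0.51 [268.8, 181.5, 11.1, 19.3] 273.2 190.0
1.1
```

```bash
python3 - <<'E'
import cv2
im=cv2.imread("pics/top0.png");cv2.imwrite("pics/top0c.png",cv2.resize(im[100:300,120:520],None,fx=2,fy=2,interpolation=2))
E
```

```text
(no output)
```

View pics/top0c.png

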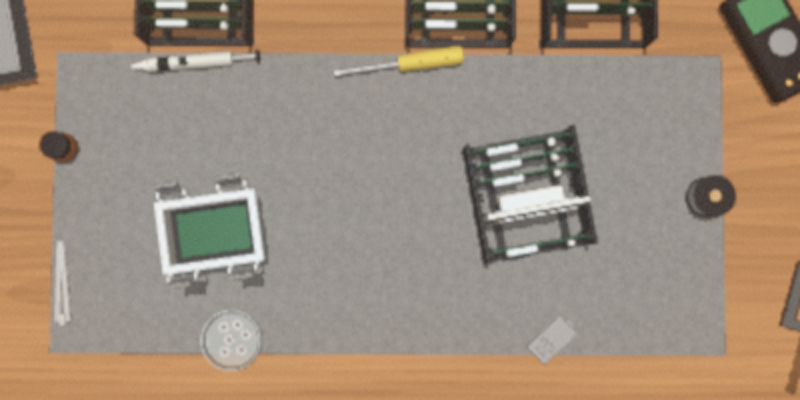

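View pics/side0.png

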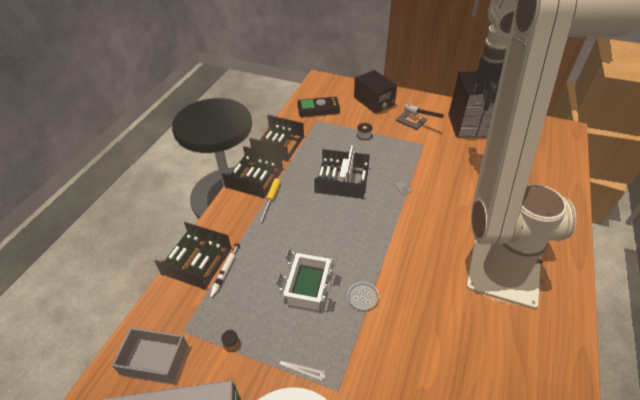

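Top picture: box left around px (225,216), open clips leaning outward; rack at (385,197) with the lid bar (white) at (386,200), and tray at (235,270) near the box. Side picture agrees. Now I rectify the top view to the planes of known height.

```bash
cat > h.py <<'E'
import numpy as np,cv2
from scipy.spatial.transform import Rotation as R
np.set_printoptions(precision=4,suppress=True)
def proj(c,P):
    p=R.from_quat(c["orientation"]).inv().apply(np.atleast_2d(P)-c["position"])
    return p[:,:2]/p[:,2:]*[c["K"][0,0],c["K"][1,1]]+c["K"][:2,2]
def plane(c,uv,z):
    uv=np.atleast_2d(uv);d=np.c_[(uv-c["K"][:2,2])/c["K"][0,0],np.ones(len(uv))]
    w=R.from_quat(c["orientation"]).apply(d);return c["position"]+w*((z-c["position"][2])/w[:,2:])
def rect(im,c,z,x0,y0,w,s=2.5,fish=False,M=None):
    # rectified patch, world x up, y left, centre x0,y0, half width w (m)
    n=int(2*w*1000*s/1);g=np.arange(n)/(s*1000)-w
    Y,X=np.meshgrid(y0-g,x0-g);P=np.c_[X.ravel(),Y.ravel(),np.full(X.size,z)]
    f=(fproj if fish else proj)(c,P).reshape(n,n,2).astype(np.float32)
    return cv2.remap(im,f,None,cv2.INTER_LINEAR)
def fproj(c,P):
    p=R.from_quat(c["orientation"]).inv().apply(np.atleast_2d(P)-c["position"])
    r=np.hypot(p[:,0],p[:,1]);t=np.arctan2(r,p[:,2])
    return p[:,:2]/r[:,None]*t[:,None]*c["K"][0,0]+c["K"][:2,2]
E
python3 - <<'E'
from h import *
from workcell import bot
im=cv2.imread("pics/top0.png");c=bot.calibration("top")
b=plane(c,(225,216),.06)[0];r=plane(c,(385,198),.066)[0];print(b,r)
for n,z in(("pump",(216,130)),("tray",(235,270)),("cover",(396,269)),("screw",(328,130)),("spool",(475,197)),("jar",(149,174)),("tweez",(150,242))):print(n,plane(c,z,.01)[0])
hsv=cv2.cvtColor(im,cv2.COLOR_BGR2HSV)
w=((hsv[...,2]>200)&(hsv[...,1]<40)).astype(np.uint8)
m=w.copy();m[:,:190]=0;m[:,260:]=0;m[:185]=0;m[245:]=0
n,l,st,ce=cv2.connectedComponentsWithStats(m);k=1+st[1:,4].argmax();ys,xs=np.nonzero(l==k)
P=plane(c,np.c_[xs,ys],.06);rr=cv2.minAreaRect((P[:,:2]*1000).astype(np.float32));print("box",rr)
a=rect(im,c,.06,b[0],b[1],.1,2);d=rect(im,c,.106,r[0],r[1],.1,2)
cv2.imwrite("pics/rect0.png",np.hstack([a,d]))
E
```

```text
[0.512  0.2473 0.06  ] [ 0.5637 -0.1973  0.066 ]
pump [0.7639 0.2878 0.01  ]
tray [0.3578 0.2266 0.01  ]
cover [ 0.3622 -0.2368  0.01  ]
screw [ 0.7656 -0.0395  0.01  ]
spool [ 0.5711 -0.4678  0.01  ]
jar [0.6338 0.48   0.01  ]
tweez [0.4371 0.4724 0.01  ]
box ((513.3815307617188, 250.5120391845703), (104.01627349853516, 140.35610961914062), 8.234039306640625)
```

View pics/rect0.png

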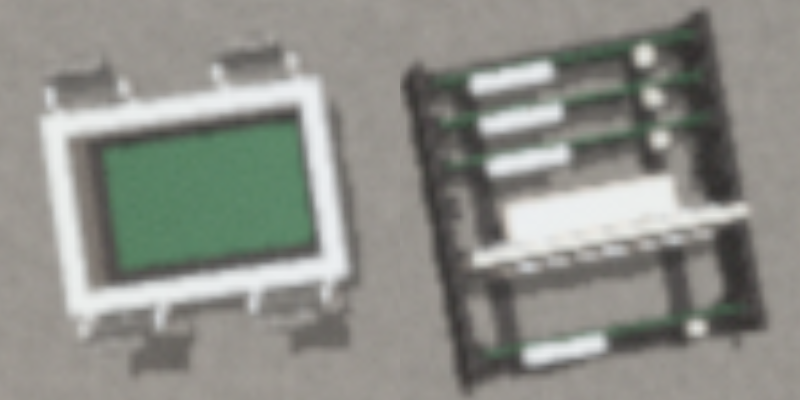

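The rectified patches show the box flange corners at (40,118), (318,80), (350,275), (72,310): centre ≈ (0.514, 0.250), yaw ≈ +8.4°, size right. The lid's flange runs (470,260)–(748,208), 141 mm, so its centre is ≈ (0.547, −0.202), yaw ≈ 10.5°, with the bar towards +x. Now I'll fly over the lid.

```bash
cat >> h.py <<'E'
def down(psi): # tool pointing down, tool x at world yaw psi (deg)
    return R.from_euler("z",psi,degrees=True)*R.from_euler("x",180,degrees=True)
def plan(o,pos,rot,n,g,start=None):
    p0=np.array(o["eef_pos"]);r0=R.from_quat(o["tool_rot"])
    if start: p0,r0=np.array(start[0]),start[1]
    dr=(r0.inv()*rot).as_rotvec();st=R.from_rotvec(dr/n);dp=(np.array(pos)-p0)/n;r=r0
    print("dpos mm",dp*n*1000,"rot deg",np.degrees(dr))
    for i in range(n):
        print([g]+[float(v) for v in np.round(r.inv().apply(dp)*1000,1)]+[float(v) for v in np.round(np.degrees(dr/n),2)],end=",\n");r=r*st
E
python3 - <<'E'
from h import *
from workcell import bot
c=bot.calibration("wrist");o=bot.get_obs();print(c)
print(R.from_quat(o["tool_rot"]).inv().apply(c["position"]-o["eef_pos"]),(R.from_quat(o["tool_rot"]).inv()*R.from_quat(c["orientation"])).as_matrix(),bot.tip_reach)
plan(o,[.547,-.202,.22],down(100.5),13,0.5)
E
```

```text
{'K': array([[309.7069,   0.    , 326.8009],
       [  0.    , 309.7069, 196.6505],
       [  0.    ,   0.    ,   1.    ]]), 'position': array([ 0.254 , -0.4373,  0.3737]), 'orientation': array([ 0.8188, -0.5552, -0.0819,  0.1208])}
[ 0.0738  0.0003 -0.1708] [[-0.0007 -0.9574 -0.2886]
 [ 1.     -0.0007 -0.0002]
 [ 0.     -0.2886  0.9574]] 0.008
dpos mm [361.6309 262.3922  17.0803] rot deg [  0.0008   0.0036 -78.7375]
[0.5, 33.3, -8.4, -1.3, 0.0, 0.0, -6.06],
[0.5, 34.0, -4.9, -1.3, 0.0, 0.0, -6.06],
[0.5, 34.3, -1.3, -1.3, 0.0, 0.0, -6.06],
[0.5, 34.3, 2.4, -1.3, 0.0, 0.0, -6.06],
[0.5, 33.8, 6.0, -1.3, 0.0, 0.0, -6.06],
[0.5, 33.0, 9.5, -1.3, 0.0, 0.0, -6.06],
[0.5, 31.8, 13.0, -1.3, 0.0, 0.0, -6.06],
[0.5, 30.3, 16.2, -1.3, 0.0, 0.0, -6.06],
[0.5, 28.4, 19.3, -1.3, 0.0, 0.0, -6.06],
[0.5, 26.2, 22.2, -1.3, 0.0, 0.0, -6.06],
[0.5, 23.7, 24.9, -1.3, 0.0, 0.0, -6.06],
[0.5, 21.0, 27.2, -1.3, 0.0, 0.0, -6.06],
[0.5, 18.0, 29.3, -1.3, 0.0, 0.0, -6.06],
```

Call:
{"name": "move_arm", "arguments": {"deltas": [[0.5,33.3,-8.4,-1.3,0,0,-6.06],[0.5,34,-4.9,-1.3,0,0,-6.06],[0.5,34.3,-1.3,-1.3,0,0,-6.06],[0.5,34.3,2.4,-1.3,0,0,-6.06],[0.5,33.8,6,-1.3,0,0,-6.06],[0.5,33,9.5,-1.3,0,0,-6.06],[0.5,31.8,13,-1.3,0,0,-6.06],[0.5,30.3,16.2,-1.3,0,0,-6.06],[0.5,28.4,19.3,-1.3,0,0,-6.06],[0.5,26.2,22.2,-1.3,0,0,-6.06]]}}

```text
clock: 1.93
eef_pos: [0.4645, -0.2613, 0.2161]
tool_rot: [0.751, 0.66, -0.0, 0.0]
ft_force: [0.6, -0.2, 0.2]
grip_width: 0.0427
grasp_force: 0.0
```

Call:
{"name": "move_arm", "arguments": {"deltas": [[0.5,23.7,24.9,-1.3,0,0,-6.06],[0.5,21,27.2,-1.3,0,0,-6.06],[0.5,18,29.3,-1.3,0,0,-6.06],[0.5,0,0,0,0,0,0],[0.5,0,0,0,0,0,0]]}}

```text
clock: 2.35
eef_pos: [0.5478, -0.2005, 0.2191]
tool_rot: [0.638, 0.77, -0.0, -0.0]
ft_force: [-1.5, -0.7, -0.0]
grip_width: 0.0425
grasp_force: 0.0
```

```bash
python3 - <<'E'
from h import *
from workcell import bot
o=bot.get_obs();c=bot.calibration("wrist");im=bot.camera("wrist");cv2.imwrite("pics/w1.png",im)
print(o["eef_pos"],R.from_quat(o["tool_rot"]).as_euler("xyz",degrees=True),o["joint_pos"],o["clock"],o["grip_width"])
a=rect(im,c,.106,.547,-.202,.1,2,True)
cv2.imwrite("pics/w1r.png",np.hstack([cv2.resize(im,None,fx=.625,fy=.625,interpolation=3).copy(),np.zeros((250,0,3),np.uint8)]) if 0 else a)
E
```

```text
[ 0.5478 -0.2005  0.2191] [-179.9555   -0.0132  100.695 ] [-0.3507  0.4051  0.278   1.4445 -0.0002  1.0334] 2.35 0.042469596770152926
```

View pics/w1r.png

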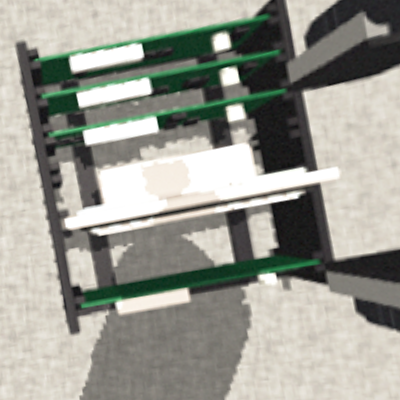

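Wrist view rectified at z=0.106: the lid edge runs (65,223)–(340,174), so centre (0.548, −0.203) and yaw 10.1°, agreeing with the top camera. Grip at lid x = −3.

Call:
{"name": "move_arm", "arguments": {"deltas": [[0.5,-2.4,-3.3,20,0,0,0.5],[0.5,0,0,35,0,0,0],[0.5,0,0,30,0,0,0],[0.5,0,0,25,0,0,0],[0.5,0,0,15,0,0,0],[0.5,0,0,10,0,0,0],[0.5,0,0,4,0,0,0],[0.5,0,0,0,0,0,0]]}}

```text
clock: 3.07
eef_pos: [0.5429, -0.2055, 0.0805]
tool_rot: [0.643, 0.766, -0.0, -0.001]
ft_force: [-0.2, 0.1, -0.2]
grip_width: 0.0429
grasp_force: 0.0
```

Call:
{"name": "move_arm", "arguments": {"deltas": [[0.0,0,0,0,0,0,0],[0.0,0,0,0,0,0,0],[0.0,0,0,0,0,0,0],[0.0,0,0,0,0,0,0],[0.0,0,0,0,0,0,0],[0.0,0,0,0,0,0,0]]}}

```text
clock: 3.57
eef_pos: [0.5441, -0.2049, 0.0812]
tool_rot: [0.642, 0.766, 0.0, 0.0]
ft_force: [-0.3, -0.5, -0.4]
grip_width: 0.0003
grasp_force: 0.0
```

```bash
python3 - <<'E'
from h import *
from workcell import bot
im=bot.camera("wrist");t=bot.camera("top");s=bot.camera("side")
print(bot.get_obs())
cv2.imwrite("pics/m2.png",np.vstack([np.hstack([cv2.resize(t[150:250,330:430],(300,300)),cv2.resize(s[130:210,300:380],(300,300))]),cv2.resize(im[:,:],(600,375))[60:360]]))
E
```

```text
{'clock': 3.7167, 'joint_pos': array([-0.3601,  0.4762,  0.0208,  1.1153, -0.    ,  1.0353]), 'joint_vel': array([ 0.    , -0.0006, -0.001 , -0.0002,  0.0005,  0.0006]), 'tau': array([ -0.0012, -46.5151,  23.4937,   0.    ,  -0.0003,   0.0001]), 'eef_pos': array([ 0.5439, -0.2048,  0.0808]), 'tool_rot': array([ 0.6425,  0.7663, -0.    ,  0.    ]), 'ft_force': array([-0.8654, -0.0301, -0.2884]), 'ft_torque': array([0.0285, 0.0515, 0.0212]), 'grasp_force': 0.0, 'grip_width': 5.471097017750947e-05}
```

View pics/m2.png

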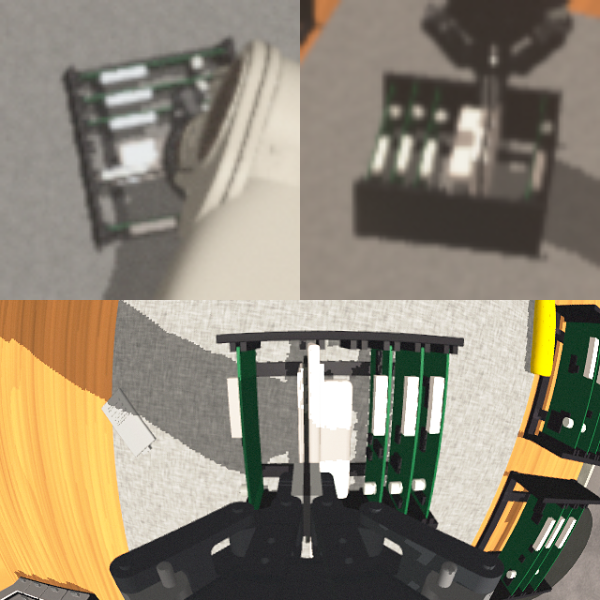

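```bash
python3 - <<'E'
from h import *
from workcell import bot
o=bot.get_obs();im=bot.camera("wrist");cw=bot.calibration("wrist");cs=bot.calibration("side");s=bot.camera("side")
L=np.array([[0,0,0]]);yaw=R.from_euler("z",10.1,degrees=True)
def W(p):return yaw.apply(np.array(p,float)/1000)+[.548,-.203,.056]
pts=[W(p) for p in([3,70,50],[-3,70,50],[-3,-70,50],[3,-70,50],[3,70,-50],[27,45,7],[27,-45,7],[3,45,7],[3,-45,7])]
tip=R.from_quat(o["tool_rot"]).apply([0,0,.008])+o["eef_pos"]
big=cv2.resize(im,None,fx=2,fy=2,interpolation=2);sb=cv2.resize(s,None,fx=5,fy=5,interpolation=2)
pw=fproj(cw,np.array(pts+[tip]));ps=proj(cs,np.array(pts+[tip]))
for P,I,k in((pw,big,2),(ps,sb,5)):
    for i,p in enumerate(P):
        q=tuple(int(v*k) for v in p);cv2.circle(I,q,4,(0,0,255),1);cv2.putText(I,str(i),(q[0]+4,q[1]),0,.5,(255,0,255) if i<9 else (0,255,255),1)
print(pw,ps)
c=pw[-1]*2;x=int(c[0]);y=int(c[1]);x=max(200,x);y=max(400,min(y,600))
A=big[200:800,x-200:x+200];B=sb[600:1100,1550:1950]
B=cv2.copyMakeBorder(B,0,100,0,0,0)
cv2.imwrite("pics/m3.png",np.hstack([A,B]))
E
```

```text
[[341.7817 110.7706]
 [328.8678 110.7265]
 [328.6767 345.5753]
 [338.1626 345.5031]
 [335.7018 108.798 ]
 [376.9363 150.7096]
 [370.4631 277.6148]
 [338.2194 150.3887]
 [336.8829 278.1643]
 [326.3659 226.4704]] [[344.8413 171.6436]
 [346.6703 171.8685]
 [352.724  144.4139]
 [351.0053 144.2168]
 [344.0426 192.9661]
 [338.5686 175.0433]
 [342.7318 157.484 ]
 [345.6268 175.92  ]
 [349.5199 158.291 ]
 [349.8843 164.8558]]
```

View pics/m3.png

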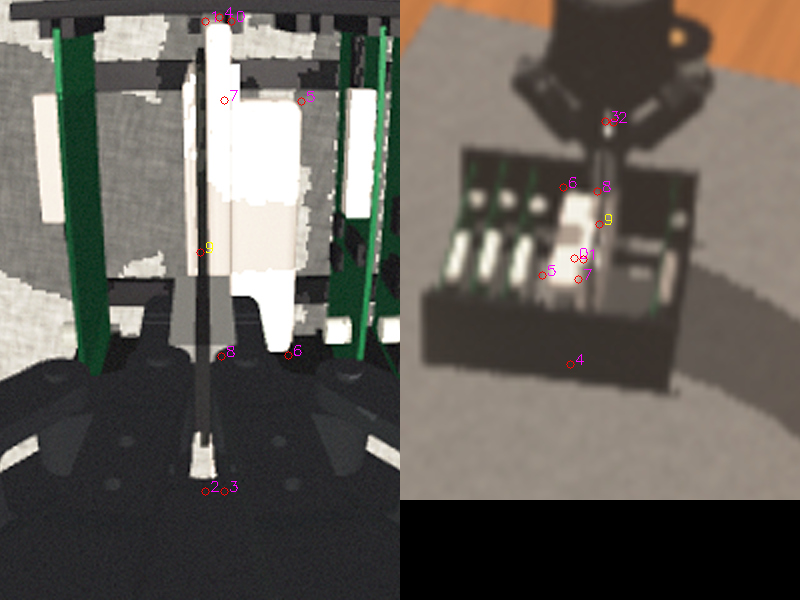

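The wrist view shows the lid still where I predicted (flange at x≈205–230 of the crop), with the shut pads at (172–235, 275–345), but width and force read zero. A short lift will show whether the lid is held.

Call:
{"name": "move_arm", "arguments": {"deltas": [[0.0,0,0,-8,0,0,0],[0.0,0,0,-12,0,0,0],[0.0,0,0,0,0,0,0],[0.0,0,0,0,0,0,0]]}}

```text
clock: 4.15
eef_pos: [0.5447, -0.2052, 0.1019]
tool_rot: [0.643, 0.766, 0.0, 0.001]
ft_force: [-0.3, 0.3, -0.1]
grip_width: -0.0
grasp_force: 0.0
```

```bash
python3 - <<'E'
from h import *
from workcell import bot
o=bot.get_obs();im=bot.camera("wrist");t=bot.camera("top");s=bot.camera("side");print(o["eef_pos"],o["ft_force"],o["grip_width"],o["grasp_force"])
for n in("wrist","top","side"):
    for r in bot.outline_of("lid_center",n)[:2]:print(n,r["conf"],r["rect"])
big=cv2.resize(im,None,fx=2,fy=2,interpolation=2)[200:800,450:850]
cv2.imwrite("pics/m4.png",np.hstack([big,cv2.resize(s[120:195,320:370],(400,600),interpolation=2)]))
E
```

```text
[ 0.5447 -0.2052  0.1019] [-0.3431  0.3083 -0.1054] -1.9283733648973297e-05 0.0
wrist 0.96 [316.4, 110.7, 52.4, 150.5]
top 0.78 [359.2, 196.1, 27.3, 11.9]
top 0.65 [139.5, 161.6, 18.7, 19.2]
side 0.51 [340.4, 153.4, 12.8, 26.6]
```

View pics/m4.png

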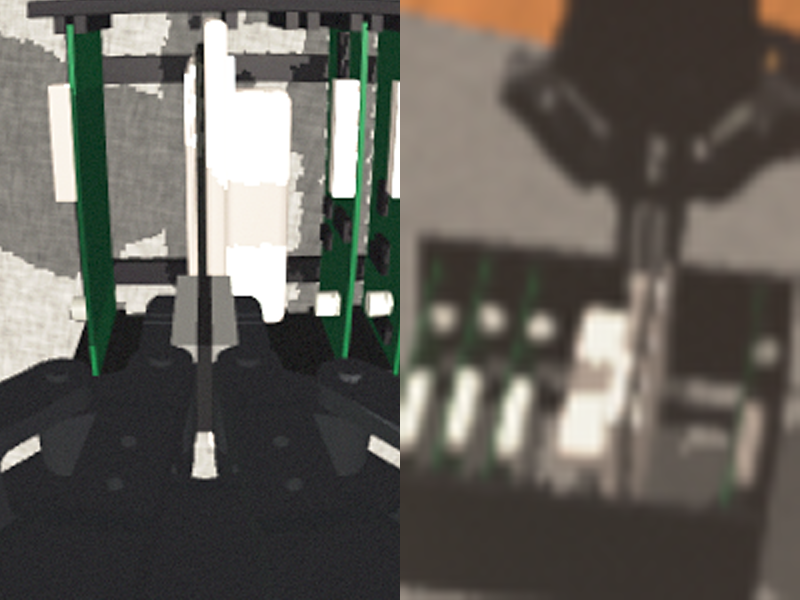

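The lid did not rise. The pads' ends appear in the wrist image about 40 mm farther back than the stated tip, so they may have shut above the lid. I'll check this by touching the lid's edge gently with shut fingers.

Call:
{"name": "move_arm", "arguments": {"deltas": [[0,0,3,12,0,0,0],[0,0,0,10,0,0,0],[0,0,0,2,0,0,0],[0,0,0,2,0,0,0],[0,0,0,0,0,0,0]]}}

```text
clock: 4.87
eef_pos: [0.5496, -0.2041, 0.0775]
tool_rot: [0.642, 0.767, 0.002, 0.003]
ft_force: [-0.7, 3.0, 16.5]
grip_width: -0.0
grasp_force: 8.1
```

Call:
{"name": "move_arm", "arguments": {"deltas": [[0,0,0,1.5,0,0,0],[0,0,0,1.5,0,0,0],[0,0,0,0,0,0,0]]}}

```text
clock: 5.12
eef_pos: [0.5501, -0.2041, 0.0774]
tool_rot: [0.642, 0.767, 0.003, 0.004]
ft_force: [-4.3, 5.4, 29.0]
grip_width: -0.0002
grasp_force: 14.5
```

Call:
{"name": "move_arm", "arguments": {"deltas": [[0,0,0,1.5,0,0,0],[0,0,0,1.5,0,0,0],[0,0,0,0,0,0,0]]}}

```text
clock: 5.37
eef_pos: [0.5504, -0.2041, 0.0773]
tool_rot: [0.642, 0.767, 0.003, 0.005]
ft_force: [-10.1, 7.5, 43.0]
grip_width: 0.0
grasp_force: 21.3
```

Contact came at TCP z = 0.0775 on the 106 mm edge. So the real tips sit 28.5 mm behind the reported TCP, 36.5 mm short of the stated figure, as the camera suggested. I'll use that from here on.

Call:
{"name": "move_arm", "arguments": {"deltas": [[0,0,0,-20,0,0,0],[0.5,0,-4,-10,0,0,0],[0.5,0,0,0,0,0,0],[0.5,0,0,0,0,0,0],[0.5,0,0,0,0,0,0],[0.5,0,0,0,0,0,0]]}}

```text
clock: 5.87
eef_pos: [0.5417, -0.2047, 0.0966]
tool_rot: [0.643, 0.766, -0.001, -0.002]
ft_force: [-0.5, 0.2, -0.5]
grip_width: 0.0428
grasp_force: 0.0
```

Call:
{"name": "move_arm", "arguments": {"deltas": [[0.5,0,3.5,5,0,0,0],[0.5,0,0,15,0,0,0],[0.5,0,0,15,0,0,0],[0.5,0,0,12,0,0,0],[0.5,0,0,5,0,0,0],[0.5,0,0,0,0,0,0]]}}

```text
clock: 6.37
eef_pos: [0.5448, -0.2037, 0.0442]
tool_rot: [0.642, 0.766, -0.001, -0.002]
ft_force: [-1.0, 0.0, 0.5]
grip_width: 0.0426
grasp_force: 0.0
```

Call:
{"name": "move_arm", "arguments": {"deltas": [[0.0,0,0,0,0,0,0],[0.0,0,0,0,0,0,0],[0.0,0,0,0,0,0,0],[0.0,0,0,0,0,0,0],[0.0,0,0,0,0,0,0],[0.0,0,0,0,0,0,0]]}}

```text
clock: 6.87
eef_pos: [0.5462, -0.2048, 0.0477]
tool_rot: [0.643, 0.766, -0.0, 0.0]
ft_force: [-2.9, -0.2, 4.5]
grip_width: 0.0105
grasp_force: 59.7
```

Call:
{"name": "move_arm", "arguments": {"deltas": [[0.0,0,0,-5,0,0,0],[0.0,0,0,-10,0,0,0],[0.0,0,0,-10,0,0,0],[0.0,0,0,-15,0,0,0],[0.0,0,0,-15,0,0,0],[0.0,0,0,-15,0,0,0],[0.0,0,0,-15,0,0,0],[0.0,0,0,-15,0,0,0],[0.0,0,0,-10,0,0,0],[0.0,0,0,0,0,0,0]]}}

```text
clock: 7.7
eef_pos: [0.5486, -0.205, 0.1604]
tool_rot: [0.642, 0.766, 0.001, 0.003]
ft_force: [0.6, 0.2, -1.8]
grip_width: 0.0104
grasp_force: 58.4
```

```bash
python3 - <<'E'
from h import *
from workcell import bot
o=bot.get_obs();im=bot.camera("wrist");s=bot.camera("side");t=bot.camera("top")
print(o["eef_pos"],R.from_quat(o["tool_rot"]).as_euler("xyz",degrees=True),o["joint_pos"],o["ft_force"],o["grip_width"])
big=im[:,130:530]
cv2.imwrite("pics/m5.png",np.hstack([big,cv2.resize(s[100:200,300:400],(400,400),interpolation=2)]))
for n in("wrist","side"):
    for r in bot.outline_of("lid_center",n)[:2]:print(n,r["conf"],r["rect"])
E
```

```text
[ 0.5486 -0.205   0.1604] [179.6626   0.1761 100.0455] [-0.3578  0.4248  0.1555  1.2948  0.0003  1.0376] [ 0.6139  0.1639 -1.8395] 0.010416985603834654
wrist 0.7 [314.1, 109.7, 68.9, 226.9]
side 0.81 [341.4, 123.3, 14.4, 41.2]
```

View pics/m5.png

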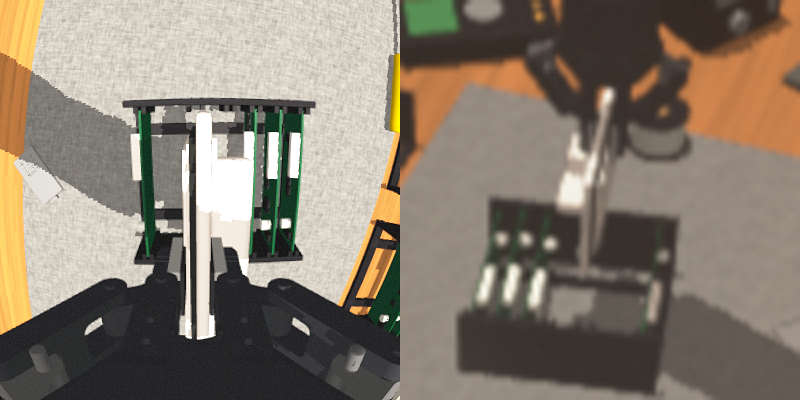

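The lid is held (wrist view: white flange between the pads at (195,110–335); side view: clear above the rack). Now I'll carry it to the free middle of the bench and tilt it outward.

Call:
{"name": "move_arm", "arguments": {"deltas": [[0,28.7,6.5,0,0,0,0.88],[0,28.8,6.1,0,0,0,0.88],[0,28.9,5.6,0,0,0,0.88],[0,29,5.2,0,0,0,0.88],[0,29.1,4.7,0,0,0,0.88],[0,29.2,4.3,0,0,0,0.88],[0,29.3,3.8,0,0,0,0.88],[0,29.3,3.4,0,0,0,0.88],[0,0,0,0,0,0,0]]}}

```text
clock: 8.7
eef_pos: [0.557, 0.0363, 0.1557]
tool_rot: [0.686, 0.727, 0.0, -0.002]
ft_force: [0.1, -0.3, -2.4]
grip_width: 0.0104
grasp_force: 58.4
```

Call:
{"name": "move_arm", "arguments": {"deltas": [[0,0,0,0,-6,0,0],[0,0,0,0,-6,0,0],[0,0,0,0,-6,0,0],[0,0,0,0,-6,0,0],[0,0,0,0,-6,0,0],[0,0,0,0,-6,0,0],[0,0,0,0,-6,0,0],[0,0,0,0,-6,0,0],[0,0,0,0,-6,0,0],[0,0,0,0,-6,0,0]]}}

```text
clock: 9.53
eef_pos: [0.5576, 0.0308, 0.1535]
tool_rot: [0.61, 0.643, 0.336, 0.32]
ft_force: [1.0, -0.2, -3.3]
grip_width: 0.0107
grasp_force: 59.4
```

```bash
python3 - <<'E'
from h import *
from workcell import bot
o=bot.get_obs();r=R.from_quat(o["tool_rot"])
print(o["eef_pos"],r.as_matrix(),o["joint_pos"],o["ft_force"],o["grip_width"],o["clock"])
print("up in tool axes",r.inv().apply([0,0,1]))
E
```

```text
[0.5576 0.0308 0.1535] [[-0.052   0.5689  0.8208]
 [ 0.9986  0.03    0.0425]
 [-0.0004  0.8219 -0.5696]] [ 0.0584 -0.0049 -1.0461 -0.4351 -0.0055  1.5741] [ 0.9567 -0.2129 -3.3054] 0.010706966434925596 9.5333
up in tool axes [-0.0004  0.8219 -0.5696]
```

Call:
{"name": "move_arm", "arguments": {"deltas": [[0,0,-12.3,17.6,0,0,0],[0,0,-12.3,17.6,0,0,0],[0,0,-12.3,17.6,0,0,0],[0,0,-12.3,17.6,0,0,0],[0,0,0,0,0,0,0],[0,0,0,0,0,0,0]]}}

```text
clock: 10.03
eef_pos: [0.5878, 0.0324, 0.07]
tool_rot: [0.611, 0.644, 0.333, 0.317]
ft_force: [-0.5, -0.6, -1.9]
grip_width: 0.0104
grasp_force: 59.8
```

```bash
python3 - <<'E'
from h import *
from workcell import bot
o=bot.get_obs();r=R.from_quat(o["tool_rot"])
print(o["eef_pos"],o["joint_pos"],o["ft_force"],o["grip_width"],o["clock"])
print("up in tool axes",r.inv().apply([0,0,1]),"x",r.inv().apply([1,0,0]))
E
```

```text
[0.5878 0.0324 0.07  ] [ 0.0579  0.3427 -1.0715 -0.7992 -0.005   1.5739] [-0.4742 -0.5547 -1.9064] 0.01035288914399068 10.0333
up in tool axes [-0.0003  0.8167 -0.577 ] x [-0.052   0.5762  0.8157]
```

Call:
{"name": "move_arm", "arguments": {"deltas": [[0,0,-2.7,12.6,0,0,0],[0,0,-2.7,12.6,0,0,0],[0,0,-2.7,12.6,0,0,0],[0,0,-2.7,12.6,0,0,0],[0,0,0,0,0,0,0],[0,0,0,0,0,0,0]]}}

```text
clock: 10.53
eef_pos: [0.6253, 0.0346, 0.0379]
tool_rot: [0.61, 0.642, 0.337, 0.32]
ft_force: [-1.3, -0.3, -0.7]
grip_width: 0.0105
grasp_force: 59.7
```

```bash
python3 - <<'E'
from h import *
from workcell import bot
o=bot.get_obs();r=R.from_quat(o["tool_rot"])
print(o["eef_pos"],o["joint_pos"],o["ft_force"],o["grip_width"],o["clock"])
print("up in tool axes",r.inv().apply([0,0,1]),"x",r.inv().apply([1,0,0]))
E
```

```text
[0.6253 0.0346 0.0379] [ 0.0576  0.4968 -1.0055 -0.8971 -0.0044  1.5738] [-1.2734 -0.3328 -0.6933] 0.010462128579335574 10.5333
up in tool axes [-0.0001  0.8224 -0.569 ] x [-0.0522  0.5682  0.8212]
```

Call:
{"name": "move_arm", "arguments": {"deltas": [[0,0,-2.5,1.7,0,0,0],[0,0,-2.5,1.7,0,0,0],[0,0,-2.5,1.7,0,0,0],[0,0,-1.6,1.1,0,0,0],[0,0,0,0,0,0,0],[0,0,0,0,0,0,0]]}}

```text
clock: 11.03
eef_pos: [0.6245, 0.0347, 0.0246]
tool_rot: [0.61, 0.643, 0.336, 0.319]
ft_force: [-0.0, 0.9, -2.1]
grip_width: 0.0104
grasp_force: 59.6
```

Call:
{"name": "move_arm", "arguments": {"deltas": [[0,0,-1.6,1.1,0,0,0],[0,0,0,0,0,0,0]]}}

```text
clock: 11.2
eef_pos: [0.6251, 0.0347, 0.0233]
tool_rot: [0.61, 0.643, 0.336, 0.319]
ft_force: [-0.0, 0.5, 0.5]
grip_width: 0.0105
grasp_force: 59.1
```

Call:
{"name": "move_arm", "arguments": {"deltas": [[0.2,0,0,0,0,0,0],[0.3,0,0,0,0,0,0],[0.4,0,0,0,0,0,0],[0.4,0,0,0,0,0,0],[0.4,0,0,0,0,0,0],[0.4,0,0,0,0,0,0]]}}

```text
clock: 11.7
eef_pos: [0.6248, 0.0347, 0.0231]
tool_rot: [0.61, 0.643, 0.336, 0.319]
ft_force: [0.5, 0.9, -0.8]
grip_width: 0.0335
grasp_force: 0.4
```

Call:
{"name": "move_arm", "arguments": {"deltas": [[0.4,0,0,-5,0,0,0],[0.4,0,0,-8,0,0,0],[0.4,0,0,-8,0,0,0],[0.4,0,0,-10,0,0,0],[0.4,0,0,-12,0,0,0],[0.4,0,0,-12,0,0,0],[0.4,0,0,-10,0,0,0],[0.4,0,0,0,0,0,0]]}}

```text
clock: 12.37
eef_pos: [0.583, 0.0326, 0.066]
tool_rot: [0.611, 0.644, 0.334, 0.317]
ft_force: [0.2, 0.4, 0.5]
grip_width: 0.0341
grasp_force: 0.0
```

```bash
python3 - <<'E'
from h import *
from workcell import bot
o=bot.get_obs();im=bot.camera("wrist");t=bot.camera("top");s=bot.camera("side")
print(o["eef_pos"],o["joint_pos"],o["ft_force"],o["grip_width"],o["clock"])
for n in("wrist","side","top"):
    for r in bot.outline_of("lid_center",n)[:2]:print(n,r["conf"],r["rect"])
cv2.imwrite("pics/t6.png",t);cv2.imwrite("pics/s6.png",s);cv2.imwrite("pics/w6.png",im)
E
```

```text
[0.583  0.0326 0.066 ] [ 0.0588  0.3579 -1.0878 -0.8322 -0.0053  1.5745] [0.1552 0.4117 0.4611] 0.03413009239376666 12.3667
side 0.89 [288.4, 204.9, 37.5, 37.1]
top 0.77 [276.8, 165.6, 52.1, 35.8]
```

Call:
{"name": "move_arm", "arguments": {"deltas": [[0.6,0,6,0,5,0,0],[0.6,0,8,-4,5.5,0,0],[0.6,0,8,-8,5.5,0,0],[0.6,0,7,-10,5.5,0,0],[0.6,0,6,-10,5.5,0,0],[0.6,0,5,-12,5.5,0,0],[0.6,0,4,-14,5.5,0,0],[0.6,0,2,-14,5.5,0,0],[0.6,0,0,-14,5.5,0,0],[0.6,0,0,-14,5.5,0,0]]}}

```text
clock: 13.5
eef_pos: [0.5683, 0.0318, 0.1517]
tool_rot: [0.685, 0.722, 0.067, 0.063]
ft_force: [1.6, -0.1, -0.7]
grip_width: 0.0515
grasp_force: 0.0
```

```bash
python3 - <<'E'
from h import *
from workcell import bot
o=bot.get_obs();c=bot.calibration("wrist");im=bot.camera("wrist");t=cv2.imread("pics/t6.png");ct=bot.calibration("top")
r=R.from_quat(o["tool_rot"]);print(o["eef_pos"],r.as_euler("xyz",degrees=True),o["joint_pos"],o["clock"])
b=plane(ct,(303,183.5),.012)[0];print("lid ctr est",b)
A=rect(t,ct,.012,b[0],b[1],.1,2);B=rect(im,c,.012,b[0],b[1],.1,2,True)
cv2.imwrite("pics/r6.png",np.hstack([A,B]))
for z,I,cc,f in((.012,t,ct,0),(.012,im,c,1)):
    q=rect(I,cc,z,b[0],b[1],.1,5,bool(f));h=cv2.cvtColor(q,cv2.COLOR_BGR2HSV);m=((h[...,2]>195)&(h[...,1]<35)).astype(np.uint8)
    m=cv2.morphologyEx(m,cv2.MORPH_OPEN,np.ones((9,9),np.uint8))
    n,l,st,ce=cv2.connectedComponentsWithStats(m);k=1+st[1:,4].argmax();ys,xs=np.nonzero(l==k)
    rr=cv2.minAreaRect(np.c_[xs,ys].astype(np.float32));print(rr[0],np.array(rr[1])/5,rr[2],"ctr",b[0]+.1-rr[0][1]/5000,b[1]+.1-rr[0][0]/5000)
E
```

```text
[0.5683 0.0318 0.1517] [169.4751   0.0047  92.9991] [ 0.0564  0.2552 -0.1319  1.     -0.0008  1.5748] 13.5
lid ctr est [0.608  0.0326 0.012 ]
(484.8681335449219, 500.69580078125) [101.5245 141.5534] 87.08563995361328 ctr 0.6078991978570338 0.035656132387822226
(488.01214599609375, 497.971923828125) [100.4521 139.7192] 86.86363983154297 ctr 0.6084439732476589 0.03502732989758786
```

View pics/r6.png

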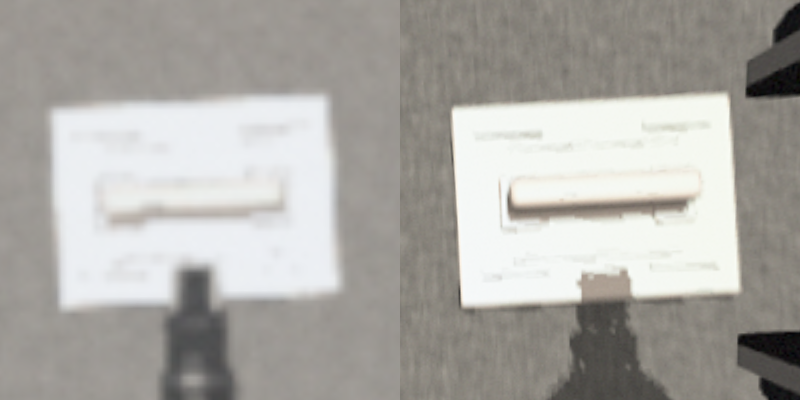

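Both cameras agree: the lid lies flat, bar up, centre (0.608, 0.035), yaw +3°, 100 × 140 mm. In the right patch the bar spans (510–700, 190). Now I take it by the bar.

```bash
python3 - <<'E'
from h import *
from workcell import bot
plan(bot.get_obs(),[.608,.035,.06],down(93),4,0.5)
E
```

```text
dpos mm [ 35.6275   2.9889 -95.8445] rot deg [10.5621  0.0065 -0.0031]
[0.5, 0.3, 4.4, 25.2, 2.64, 0.0, -0.0],
[0.5, 0.3, 5.5, 25.0, 2.64, 0.0, -0.0],
[0.5, 0.3, 6.7, 24.7, 2.64, 0.0, -0.0],
[0.5, 0.3, 7.8, 24.3, 2.64, 0.0, -0.0],
```

Call:
{"name": "move_arm", "arguments": {"deltas": [[0.5,0.3,4.4,25.2,2.64,0,0],[0.5,0.3,5.5,25,2.64,0,0],[0.5,0.3,6.7,24.7,2.64,0,0],[0.5,0.3,7.8,24.3,2.64,0,0],[0.5,0,0,0,0,0,0],[0.5,0,0,0,0,0,0]]}}

```text
clock: 14.05
eef_pos: [0.6031, 0.0348, 0.05]
tool_rot: [0.688, 0.725, -0.002, -0.001]
ft_force: [-0.9, -1.7, 0.1]
grip_width: 0.0423
grasp_force: 0.0
```

```bash
python3 - <<'E'
from h import *
from workcell import bot
plan(bot.get_obs(),[.608,.035,-.0115],down(93),1,0.5)
E
```

```text
dpos mm [  4.9295   0.1939 -61.535 ] rot deg [-0.2362  0.0079 -0.0023]
[0.5, -0.1, 5.2, 61.5, -0.24, 0.01, -0.0],
```

Call:
{"name": "move_arm", "arguments": {"deltas": [[0.5,0,5,10,-0.2,0,0],[0.5,0,0,20,0,0,0],[0.5,0,0,15,0,0,0],[0.5,0,0,10,0,0,0],[0.5,0,0,4,0,0,0],[0.5,0,0,2.5,0,0,0],[0.5,0,0,0,0,0,0]]}}

```text
clock: 14.63
eef_pos: [0.6109, 0.0353, -0.0053]
tool_rot: [0.688, 0.725, 0.003, 0.003]
ft_force: [-0.4, 0.5, 0.9]
grip_width: 0.0429
grasp_force: 0.0
```

Call:
{"name": "move_arm", "arguments": {"deltas": [[0.0,0,0,0,0,0,0],[0.0,0,0,0,0,0,0],[0.0,0,0,0,0,0,0],[0.0,0,0,0,0,0,0],[0.0,0,0,0,0,0,0],[0.0,0,0,0,0,0,0]]}}

```text
clock: 15.13
eef_pos: [0.6116, 0.0353, -0.0049]
tool_rot: [0.688, 0.725, 0.004, 0.003]
ft_force: [-1.2, 0.1, 5.7]
grip_width: 0.0122
grasp_force: 61.8
```

Call:
{"name": "move_arm", "arguments": {"deltas": [[0,0,0,-5,0,0,0],[0,0,0,-15,0,0,0],[0,0,0,-25,0,0,0],[0,0,0,-30,0,0,0],[0,0,0,-30,0,0,0],[0,0,0,-20,0,0,0],[0,0,0,-10,0,0,0],[0,0,0,0,0,0,0]]}}

```text
clock: 15.8
eef_pos: [0.6111, 0.0353, 0.1314]
tool_rot: [0.688, 0.725, 0.004, 0.004]
ft_force: [1.0, 0.5, -1.5]
grip_width: 0.0124
grasp_force: 60.8
```

```bash
python3 - <<'E'
from h import *
from workcell import bot
o=bot.get_obs();print(o["eef_pos"],R.from_quat(o["tool_rot"]).as_euler("xyz",degrees=True),o["ft_force"],o["grip_width"],o["joint_pos"])
plan(o,[.525,.13,.125],down(98.4),5,0)
E
```

```text
[0.6111 0.0353 0.1314] [179.2916   0.0047  92.9993] [ 1.0462  0.519  -1.5372] 0.01237728597180425 [ 0.0577  0.4886  0.179   1.2488 -0.0001  1.5762]
dpos mm [-86.1359  94.7457  -6.3698] rot deg [ 0.7077  0.0381 -5.4006]
[0, 19.8, -16.2, 1.1, 0.14, 0.01, -1.08],
[0, 20.1, -15.8, 1.1, 0.14, 0.01, -1.08],
[0, 20.4, -15.5, 1.2, 0.14, 0.01, -1.08],
[0, 20.7, -15.1, 1.2, 0.14, 0.01, -1.08],
[0, 21.0, -14.7, 1.2, 0.14, 0.01, -1.08],
```

Call:
{"name": "move_arm", "arguments": {"deltas": [[0,19.8,-16.2,1.1,0,0,-1.08],[0,20.1,-15.8,1.1,0,0,-1.08],[0,20.4,-15.5,1.2,0,0,-1.08],[0,20.7,-15.1,1.2,0,0,-1.08],[0,21,-14.7,1.2,0,0,-1.08],[0,0,0,0,0,0,0],[0,0,0,0,0,0,0],[0,0,0,0,0,0,0]]}}

```text
clock: 16.47
eef_pos: [0.5228, 0.1295, 0.1209]
tool_rot: [0.653, 0.757, 0.002, 0.002]
ft_force: [0.5, -0.7, -2.4]
grip_width: 0.0126
grasp_force: 60.8
```

```bash
python3 - <<'E'
from h import *
from workcell import bot
o=bot.get_obs();c=bot.calibration("wrist");im=bot.camera("wrist");cv2.imwrite("pics/w7.png",im);p=o["eef_pos"]
print(p,R.from_quat(o["tool_rot"]).as_euler("xyz",degrees=True),o["clock"])
zl=p[2]+.005+.012
A=rect(im,c,zl,p[0],p[1],.1,2,True);B=rect(im,c,.06,.5137,.25,.1,2,True)
cv2.imwrite("pics/r7.png",np.hstack([A,B]))
for q,(x,y) in((A,p[:2]),(B,(.5137,.25))):
    h=cv2.cvtColor(q,cv2.COLOR_BGR2HSV);m=((h[...,2]>195)&(h[...,1]<35)).astype(np.uint8);m=cv2.morphologyEx(m,cv2.MORPH_OPEN,np.ones((5,5),np.uint8))
    n,l,st,ce=cv2.connectedComponentsWithStats(m);k=1+st[1:,4].argmax();ys,xs=np.nonzero(l==k);rr=cv2.minAreaRect(np.c_[xs,ys].astype(np.float32))
    print(np.array(rr[0]),np.array(rr[1])/2,rr[2],"ctr",x+.1-rr[0][1]/2000,y+.1-rr[0][0]/2000)
E
```

```text
[0.5228 0.1295 0.1209] [179.6881   0.0857  98.4106] 16.4667
[112.8 200.6] [97.4926 82.7345] 63.43495178222656 ctr 0.5225072979780174 0.1731296571889009
[263.8127 200.2619] [150.8711 147.4155] 85.50284576416016 ctr 0.5135690490722656 0.21809364318847654
```

View pics/r7.png

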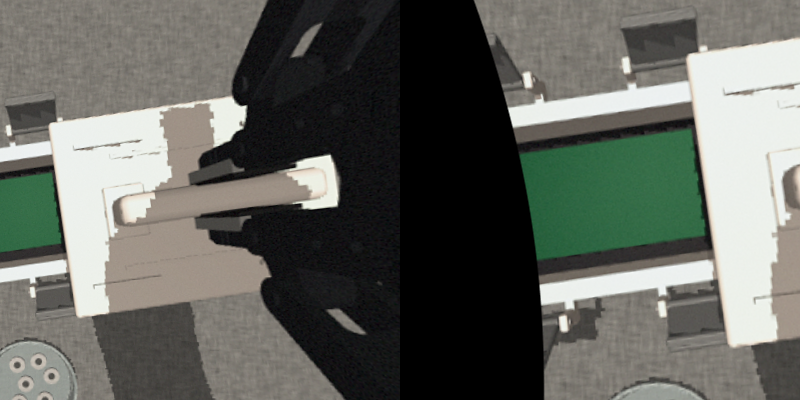

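The lid hangs level and centred on the tool within 1 mm: its left edge runs (50,125)–(78,317). The right patch shows the box mouth and clips; I'll read the rim edges numerically.

```bash
python3 - <<'E'
from h import *
from workcell import bot
im=cv2.imread("pics/w7.png");c=bot.calibration("wrist");o=bot.get_obs();print(o["eef_pos"],c["position"])
B=rect(im,c,.06,.5137,.25,.1,2,True);g=B.min(2).astype(int)
for x in (150,180,210,240,270):
    w=(g[:,x]>150)&(np.ptp(B[:,x].astype(int),axis=1)<50);e=np.flatnonzero(np.diff(np.r_[0,w.astype(int),0]));print(x,e)
t=cv2.imread("pics/t6.png");ct=bot.calibration("top");Q=rect(t,ct,.06,.5137,.25,.1,2)
g=Q.min(2).astype(int)
for x in (100,150,180,210,240,270,300):
    w=g[:,x]>175;e=np.flatnonzero(np.diff(np.r_[0,w.astype(int),0]));print("top",x,e)
for y in (120,160,200,240,280):
    w=g[y]>175;e=np.flatnonzero(np.diff(np.r_[0,w.astype(int),0]));print("topcol",y,e)
E
```

```text
[0.5234 0.1293 0.1213] [0.5119 0.2019 0.292 ]
150 [ 99 121 282 303]
180 [ 95 116 277 299]
210 [ 91 112 273 294]
240 [ 86 108 269 290 385 391 395 396 398 400]
270 [ 82 103 264 285 384 388 394 395 396 398]
top 100 [112 136 293 322]
top 150 [104 128 286 310]
top 180 [ 98 124 284 306]
top 210 [ 94 119 278 301]
top 240 [ 88 115 274 296]
top 270 [ 86 111 269 294]
top 300 [ 59  73  76 107 265 288]
topcol 120 [ 46 203 308 331]
topcol 160 [ 49  74 314 337]
topcol 200 [ 54  80 320 343]
topcol 240 [ 61  86 326 349]
topcol 280 [ 67  92 191 347]
```

```bash
python3 - <<'E'
from h import *
from workcell import bot
plan(bot.get_obs(),[.517,.2497,.121],down(98.2),4,0)
E
```

```text
dpos mm [ -6.3594 120.4094  -0.2803] rot deg [0.3548 0.0749 0.1642]
[0, 30.0, 2.8, 0.0, 0.09, 0.02, 0.04],
[0, 30.0, 2.8, 0.1, 0.09, 0.02, 0.04],
[0, 30.0, 2.8, 0.1, 0.09, 0.02, 0.04],
[0, 30.0, 2.7, 0.1, 0.09, 0.02, 0.04],
```

Call:
{"name": "move_arm", "arguments": {"deltas": [[0,30,2.8,0,0,0,0.04],[0,30,2.8,0,0,0,0.04],[0,30,2.8,0,0,0,0.04],[0,30,2.8,0,0,0,0.04],[0,0,0,0,0,0,0],[0,0,0,0,0,0,0],[0,0,0,0,0,0,0]]}}

```text
clock: 17.1
eef_pos: [0.5173, 0.2493, 0.1216]
tool_rot: [0.655, 0.756, 0.002, 0.003]
ft_force: [-0.3, -0.6, -1.6]
grip_width: 0.0122
grasp_force: 60.8
```

```bash
python3 - <<'E'
from h import *
from workcell import bot
o=bot.get_obs();c=bot.calibration("wrist");im=bot.camera("wrist");cv2.imwrite("pics/w8.png",im);p=o["eef_pos"]
print(p,R.from_quat(o["tool_rot"]).as_euler("xyz",degrees=True),o["clock"],o["ft_force"])
def runs(v): 
    w=(v.min(1)>150)&(np.ptp(v.astype(int),axis=1)<60);e=np.flatnonzero(np.diff(np.r_[0,w.astype(int),0]));return [tuple(a) for a in e.reshape(-1,2) if a[1]-a[0]>4]
# patches in box/tool axes: rotate sample grid so rows run along box x (up), cols along box y (left)
def patch(z,ctr,yaw,w=.1,s=2):
    n=int(2000*w*s);g=np.arange(n)/(1000*s)-w;V,U=np.meshgrid(-g,-g)
    P=np.c_[U.ravel(),V.ravel(),0*U.ravel()];P=R.from_euler("z",yaw,degrees=True).apply(P)+[*ctr,z]
    return cv2.remap(im,fproj(c,P).reshape(n,n,2).astype(np.float32),None,1)
L=patch(p[2]+.015,p[:2],8.2);B=patch(.06,p[:2],8.2)
for n,q in(("lid",L),("box",B)):
    print(n,"cols(y) at rows",[(r,runs(q[r])) for r in(20,120,160,240,280)])
    print(n,"rows(x) at cols",[(k,runs(q[:,k])) for k in(55,65,70,80,100,120)])
E
```

```text
[0.5173 0.2493 0.1216] [179.6269   0.1011  98.1909] 17.1 [-0.3272 -0.6238 -1.5922]
lid cols(y) at rows [(20, []), (120, [(np.int64(61), np.int64(175)), (np.int64(228), np.int64(261))]), (160, [(np.int64(61), np.int64(176))]), (240, [(np.int64(61), np.int64(97))]), (280, [(np.int64(61), np.int64(83))])]
lid rows(x) at cols [(55, []), (65, [(np.int64(100), np.int64(300))]), (70, [(np.int64(101), np.int64(300))]), (80, [(np.int64(100), np.int64(300))]), (100, [(np.int64(101), np.int64(240))]), (120, [(np.int64(101), np.int64(131)), (np.int64(133), np.int64(186)), (np.int64(217), np.int64(226))])]
box cols(y) at rows [(20, []), (120, [(np.int64(58), np.int64(173)), (np.int64(177), np.int64(214)), (np.int64(219), np.int64(239)), (np.int64(309), np.int64(319))]), (160, [(np.int64(65), np.int64(228)), (np.int64(233), np.int64(239))]), (240, [(np.int64(64), np.int64(132)), (np.int64(136), np.int64(151))]), (280, [(np.int64(64), np.int64(113))])]
box rows(x) at cols [(55, []), (65, [(np.int64(54), np.int64(345))]), (70, [(np.int64(50), np.int64(348))]), (80, [(np.int64(51), np.int64(348))]), (100, [(np.int64(51), np.int64(96)), (np.int64(98), np.int64(302)), (np.int64(321), np.int64(343))]), (120, [(np.int64(51), np.int64(95)), (np.int64(101), np.int64(259))])]
```

Lid edges are at rows 100.5–300 and its +y edge is 69.5 mm out, so it is centred and aligned with the box yaw. Now lowering.

Call:
{"name": "move_arm", "arguments": {"deltas": [[0,1.2,0,10,0,0,0],[0,0,0,15,0,0,0],[0,0,0,15,0,0,0],[0,0,0,10,0,0,0],[0,0,0,6,0,0,0],[0,0,0,4,0,0,0],[0,0,0,0,0,0,0],[0,0,0,0,0,0,0]]}}

```text
clock: 17.82
eef_pos: [0.5176, 0.2513, 0.0626]
tool_rot: [0.655, 0.756, 0.003, 0.003]
ft_force: [-0.2, -0.8, -1.4]
grip_width: 0.0123
grasp_force: 60.8
```

Call:
{"name": "move_arm", "arguments": {"deltas": [[0,0,0,2,0,0,0],[0,0,0,2,0,0,0],[0,0,0,2,0,0,0],[0,0,0,0,0,0,0]]}}

```text
clock: 18.15
eef_pos: [0.5172, 0.2514, 0.0561]
tool_rot: [0.654, 0.756, 0.002, 0.003]
ft_force: [-0.7, -0.0, -1.8]
grip_width: 0.0118
grasp_force: 60.8
```

Call:
{"name": "move_arm", "arguments": {"deltas": [[0,0,0,2,0,0,0],[0,0,0,1.5,0,0,0],[0,0,0,0,0,0,0]]}}

```text
clock: 18.4
eef_pos: [0.5171, 0.2513, 0.0524]
tool_rot: [0.654, 0.756, 0.002, 0.003]
ft_force: [-0.2, -0.5, -2.8]
grip_width: 0.0124
grasp_force: 60.8
```

Call:
{"name": "move_arm", "arguments": {"deltas": [[0,0,0,1.5,0,0,0],[0,0,0,1,0,0,0],[0,0,0,0,0,0,0]]}}

```text
clock: 18.65
eef_pos: [0.5172, 0.2513, 0.05]
tool_rot: [0.654, 0.756, 0.002, 0.003]
ft_force: [0.1, 0.7, -2.5]
grip_width: 0.0123
grasp_force: 60.8
```

No side force, so the plug is entering. A little lower still.

Call:
{"name": "move_arm", "arguments": {"deltas": [[0,0,0,1,0,0,0],[0,0,0,1,0,0,0],[0,0,0,0,0,0,0]]}}

```text
clock: 18.9
eef_pos: [0.5176, 0.2515, 0.0491]
tool_rot: [0.654, 0.756, 0.003, 0.003]
ft_force: [-1.2, -0.8, 3.7]
grip_width: 0.012
grasp_force: 61.4
```

Call:
{"name": "move_arm", "arguments": {"deltas": [[0,0,0,1,0,0,0],[0,0,0,1,0,0,0],[0,0,0,0,0,0,0]]}}

```text
clock: 19.15
eef_pos: [0.5176, 0.2515, 0.0491]
tool_rot: [0.654, 0.756, 0.003, 0.003]
ft_force: [-6.0, -2.5, 14.7]
grip_width: 0.0121
grasp_force: 62.9
```

Call:
{"name": "move_arm", "arguments": {"deltas": [[0,0,0,-2,0,0,0],[0.4,0,0,0,0,0,0],[0.4,0,0,0,0,0,0],[0.4,0,0,0,0,0,0],[0.4,0,0,-10,0,0,0],[0.4,0,0,-30,0,0,0],[0.4,0,0,-40,0,0,0],[0.2,0,0,-40,0,0,0],[0,0,0,0,0,0,0],[0,0,0,0,0,0,0]]}}

```text
clock: 19.98
eef_pos: [0.5188, 0.2525, 0.1723]
tool_rot: [0.654, 0.756, 0.006, 0.004]
ft_force: [0.5, 0.0, -0.0]
grip_width: 0.0001
grasp_force: 0.0
```

```bash
cat >> h.py <<'E'
def patch(im,c,z,ctr,yaw,w=.1,s=2):
    n=int(2000*w*s);g=np.arange(n)/(1000*s)-w;V,U=np.meshgrid(-g,-g)
    P=np.c_[U.ravel(),V.ravel(),0*U.ravel()];P=R.from_euler("z",yaw,degrees=True).apply(P)+[*ctr,z]
    return cv2.remap(im,fproj(c,P).reshape(n,n,2).astype(np.float32),None,1)
def runs(v,t=150):
    w=(v.min(1)>t)&(np.ptp(v.astype(int),axis=1)<60);e=np.flatnonzero(np.diff(np.r_[0,w.astype(int),0]));return [(int(a[0]),int(a[1])) for a in e.reshape(-1,2) if a[1]-a[0]>4]
E
python3 - <<'E'
from h import *
from workcell import bot
o=bot.get_obs();c=bot.calibration("wrist");im=bot.camera("wrist");cv2.imwrite("pics/w9.png",im);p=o["eef_pos"]
print(p,R.from_quat(o["tool_rot"]).as_euler("xyz",degrees=True),o["clock"],o["grip_width"])
ctr=(.5172,.2508);L=patch(im,c,.066,ctr,8.2)
print("y",[(r,runs(L[r])) for r in(110,130,170,230,270,290)])
print("x",[(k,runs(L[:,k])) for k in(65,80,100,140,180)])
for q in("clip_nl","lid_center","dry_box"):
    for r in bot.outline_of(q,"wrist")[:5]:print(q,round(r["conf"],2),r["rect"])
E
```

```text
[0.5188 0.2525 0.1723] [179.1339  -0.0932  98.2406] 19.9833 7.14542553467922e-05
y [(110, [(58, 338)]), (130, [(58, 338)]), (170, [(59, 301)]), (230, [(59, 322)]), (270, [(59, 249), (253, 339)]), (290, [(60, 339)])]
x [(65, [(100, 303)]), (80, [(76, 94), (100, 311), (315, 331)]), (100, [(100, 298)]), (140, [(100, 267), (268, 298)]), (180, [(100, 183), (186, 209), (216, 297), (395, 400)])]
clip_nl 0.71 [380.5, 218.5, 20.7, 42.8]
clip_nl 0.63 [235.2, 129.7, 25.8, 41.6]
clip_nl 0.4 [268.3, 113.6, 111.4, 141.4]
lid_center 0.68 [268.9, 107.4, 110.8, 148.5]
lid_center 0.22 [243.5, 219.4, 23.3, 42.9]
dry_box 0.92 [231.7, 121.0, 181.1, 141.9]
```

The lid measures 140 mm at z=0.066, centred within 1 mm and parallel: it is home, released, with no clip touched. Quick check of the clip positions before the first sweep.

```bash
python3 - <<'E'
from h import *
from workcell import bot
from scipy.optimize import least_squares
c=bot.calibration("wrist");im=cv2.imread("pics/w9.png");o=bot.get_obs();print(o["eef_pos"],R.from_quat(o["tool_rot"]).as_euler("xyz",degrees=True))
Rb=R.from_euler("z",8.2,degrees=True);ctr=np.array([.5175,.2515,0])
# project flap end (middle) for angles, per clip
for n,sx,y in(("nl",-1,42),("nr",-1,-42),("fl",1,42),("fr",1,-42)):
    print(n,[np.round(fproj(c,Rb.apply([[sx*(58-30*np.cos(a))/1e3,y/1e3,(71+30*np.sin(a))/1e3]])+ctr)[0]).tolist() for a in(0,1.57,1.8,2.0,2.2,2.4)])
for q in("clip_nl","clip_fr","clip_fl","clip_nr"):
    for r in bot.outline_of(q,"wrist")[:5]:print(q,round(r["conf"],2),np.round(r["rect"]))
E
```

```text
[0.5154 0.2509 0.1667] [179.7556   0.102   98.2414]
nl [[296.0, 142.0], [254.0, 147.0], [246.0, 147.0], [240.0, 147.0], [235.0, 147.0], [231.0, 146.0]]
nr [[298.0, 232.0], [261.0, 245.0], [254.0, 245.0], [248.0, 244.0], [243.0, 242.0], [239.0, 240.0]]
fl [[361.0, 142.0], [403.0, 147.0], [411.0, 147.0], [417.0, 147.0], [422.0, 147.0], [426.0, 146.0]]
fr [[358.0, 232.0], [396.0, 245.0], [403.0, 244.0], [409.0, 243.0], [414.0, 242.0], [417.0, 240.0]]
clip_nl 0.71 [380. 218.  21.  43.]
clip_nl 0.63 [235. 130.  26.  42.]
clip_nl 0.4 [268. 114. 111. 141.]
clip_fr 0.91 [379. 215.  24.  43.]
clip_fr 0.52 [244. 218.  23.  44.]
clip_fl 0.84 [386. 124.  23.  40.]
clip_nr 0.55 [241. 218.  27.  43.]
```

Call:
{"name": "move_arm", "arguments": {"deltas": [[0,10.6,-24,0,0,0,0],[0,10.6,-24,0,0,0,0],[0,10.6,-24,0,0,0,0],[0,10.5,-24,10,0,0,0],[0,0,0,30,0,0,0],[0,0,0,30,0,0,0],[0,0,0,28,0,0,0],[0,0,0,15,0,0,0],[0,0,0,0,0,0,0],[0,0,0,0,0,0,0]]}}

```text
clock: 21.22
eef_pos: [0.4155, 0.2789, 0.0537]
tool_rot: [0.654, 0.756, 0.001, 0.002]
ft_force: [-0.5, 0.4, 1.6]
grip_width: -0.0001
grasp_force: 0.0
```

```bash
cat > bx.py <<'E'
from h import *
from workcell import bot
o=bot.get_obs();r=R.from_quat(o["tool_rot"]);t=np.array(o["eef_pos"])+r.apply([0,0,-.0285])
print("tip in box mm",R.from_euler("z",-8.2,degrees=True).apply(t-[.5175,.2515,0])*1000,"rot",r.as_euler("xyz",degrees=True),"f",o["ft_force"],o["clock"],o["joint_pos"])
E
python3 bx.py
```

```text
tip in box mm [-97.2241  41.7672  82.1902] rot [179.7179   0.1172  98.2384] f [-0.5371  0.3753  1.5594] 21.2167 [ 0.5939  0.3569 -0.2478  0.9626 -0.004   2.0209]
```

Call:
{"name": "move_arm", "arguments": {"deltas": [[0,0,10,0,0,0,0],[0,0,10,0,0,0,0],[0,0,10,0,0,0,0],[0,0,10,0,0,0,0],[0,0,10,0,0,0,0],[0,0,10,0,0,0,0],[0,0,2,0,0,0,0],[0,0,0,0,0,0,0]]}}

```text
clock: 21.88
eef_pos: [0.4799, 0.2889, 0.0558]
tool_rot: [0.655, 0.756, 0.004, 0.003]
ft_force: [-0.2, 0.9, 0.1]
grip_width: -0.0003
grasp_force: 0.3
```

Call:
{"name": "move_arm", "arguments": {"deltas": [[0,0,0,2,0,0,0],[0,0,0,2,0,0,0],[0,0,0,2,0,0,0],[0,0,0,0,0,0,0]]}}

```text
clock: 22.22
eef_pos: [0.4779, 0.2886, 0.0493]
tool_rot: [0.654, 0.756, 0.003, 0.003]
ft_force: [0.5, -0.5, 1.6]
grip_width: -0.0004
grasp_force: 0.9
```

```bash
python3 bx.py
```

```text
tip in box mm [-34.1642  42.3363  77.7853] rot [179.5087   0.029   98.2491] f [ 0.5128 -0.5186  1.5901] 22.2167 [ 0.5455  0.4591 -0.0986  1.0054 -0.0038  1.9723]
```

Call:
{"name": "move_arm", "arguments": {"deltas": [[0,0,0,1,0,0,0],[0,0,0,1,0,0,0],[0,0,0,1,0,0,0],[0,0,0,0,0,0,0]]}}

```text
clock: 22.55
eef_pos: [0.4771, 0.2882, 0.0457]
tool_rot: [0.654, 0.756, 0.002, 0.002]
ft_force: [-0.8, -1.0, 1.5]
grip_width: 0.0003
grasp_force: 0.7
```

Call:
{"name": "move_arm", "arguments": {"deltas": [[0,0,0,1,0,0,0],[0,0,0,1,0,0,0],[0,0,0,0,0,0,0]]}}

```text
clock: 22.8
eef_pos: [0.4774, 0.2883, 0.0454]
tool_rot: [0.654, 0.756, 0.003, 0.003]
ft_force: [-3.3, -2.5, 11.1]
grip_width: -0.0002
grasp_force: 5.5
```

```bash
python3 bx.py
```

```text
tip in box mm [-34.6592  42.173   73.9145] rot [179.5676   0.0364  98.2489] f [-3.2795 -2.5458 11.0843] 22.8 [ 0.5454  0.4629 -0.1038  0.9974 -0.0035  1.9722]
```

Call:
{"name": "move_arm", "arguments": {"deltas": [[0,0,0,-12,0,0,0],[0,0,0,-20,0,0,0],[0,0,0,-18,0,0,0],[0,-16.8,26.4,0,0,0,0],[0,-16.8,26.4,0,0,0,0],[0,-16.8,26.4,0,0,0,0],[0,-16.8,26.4,0,0,0,0],[0,-16.8,26.4,0,0,0,0],[0,0,0,0,0,0,0],[0,0,0,0,0,0,0]]}}

```text
clock: 23.63
eef_pos: [0.6207, 0.2228, 0.0935]
tool_rot: [0.655, 0.755, 0.002, 0.002]
ft_force: [-1.0, 0.4, -0.4]
grip_width: 0.0001
grasp_force: 0.0
```

```bash
python3 bx.py; python3 - <<'E'
from h import *
from workcell import bot
c=bot.calibration("wrist");im=bot.camera("wrist");cv2.imwrite("pics/w10.png",im)
Rb=R.from_euler("z",8.2,degrees=True);ctr=np.array([.5175,.2515,0])
for n,sx,y in(("nl",-1,42),("fl",1,42)):
    print(n,[np.round(fproj(c,Rb.apply([[sx*(58-30*np.cos(a))/1e3,y/1e3,(71+30*np.sin(a))/1e3]])+ctr)[0]).tolist() for a in(0,.26,1.57,2.0)])
for q in("clip_nl","clip_fl"):
    for r in bot.outline_of(q,"wrist")[:4]:print(q,round(r["conf"],2),np.round(r["rect"]))
E
```

```text
tip in box mm [ 97.861  -43.0593 122.0457] rot [179.6754   0.0549  98.0924] f [-0.9939  0.4116 -0.4109] 23.6333 [ 0.3457  0.6127  0.2876  1.2403 -0.0021  1.7753]
nl [[143.0, 100.0], [136.0, 101.0], [85.0, 108.0], [76.0, 110.0]]
fl [[216.0, 92.0], [213.0, 91.0], [250.0, 86.0], [274.0, 85.0]]
clip_nl 0.56 [104.  84.  40.  47.]
clip_fl 0.76 [255.  57.  22.  57.]
```

nl is shut: its outline reaches px 144, against 143 predicted for angle 0. Next is the diagonal, fr.

Call:
{"name": "move_arm", "arguments": {"deltas": [[0,1,0,15,0,0,0],[0,0,0,15,0,0,0],[0,0,0,10,0,0,0],[0,0,0,0,0,0,0],[0,0,0,0,0,0,0]]}}

```text
clock: 24.2
eef_pos: [0.6189, 0.2255, 0.0546]
tool_rot: [0.654, 0.756, 0.002, 0.002]
ft_force: [-0.0, -0.7, 0.3]
grip_width: 0.0
grasp_force: 0.0
```

Call:
{"name": "move_arm", "arguments": {"deltas": [[0,0,-10,0,0,0,0],[0,0,-10,0,0,0,0],[0,0,-10,0,0,0,0],[0,0,-10,0,0,0,0],[0,0,-10,0,0,0,0],[0,0,-10,0,0,0,0],[0,0,-2.5,0,0,0,0],[0,0,0,0,0,0,0]]}}

```text
clock: 24.87
eef_pos: [0.5583, 0.2166, 0.0559]
tool_rot: [0.654, 0.756, 0.003, 0.003]
ft_force: [0.4, 0.1, 0.3]
grip_width: 0.0001
grasp_force: 0.3
```

```bash
python3 bx.py
```

```text
tip in box mm [ 35.1516 -40.359   84.4297] rot [179.486    0.0208  98.2738] f [0.4159 0.1306 0.3053] 24.8667 [ 0.3714  0.5238  0.0295  1.0678 -0.0024  1.7978]
```

Call:
{"name": "move_arm", "arguments": {"deltas": [[0,0,0,2,0,0,0],[0,0,0,2,0,0,0],[0,0,0,2,0,0,0],[0,0,0,2,0,0,0],[0,0,0,1.5,0,0,0],[0,0,0,0,0,0,0]]}}

```text
clock: 25.37
eef_pos: [0.5591, 0.2164, 0.0456]
tool_rot: [0.655, 0.756, 0.003, 0.003]
ft_force: [-1.2, -0.5, 5.3]
grip_width: 0.0003
grasp_force: 2.5
```

```bash
python3 bx.py
```

```text
tip in box mm [ 35.9292 -40.6333  74.1404] rot [179.5085   0.0269  98.234 ] f [-1.2427 -0.4898  5.3315] 25.3667 [ 0.3707  0.5351  0.0192  1.0467 -0.0024  1.7977]
```

Call:
{"name": "move_arm", "arguments": {"deltas": [[0,0,0,1,0,0,0],[0,0,0,1,0,0,0],[0,0,0,0,0,0,0]]}}

```text
clock: 25.62
eef_pos: [0.5596, 0.2165, 0.0453]
tool_rot: [0.655, 0.756, 0.004, 0.003]
ft_force: [-3.1, -0.1, 12.6]
grip_width: -0.0001
grasp_force: 6.5
```

Call:
{"name": "move_arm", "arguments": {"deltas": [[0,0,0,-12,0,0,0],[0,0,0,-20,0,0,0],[0,0,0,-18,0,0,0],[0,0,-26.6,0,0,0,0],[0,0,-26.6,0,0,0,0],[0,0,-26.6,0,0,0,0],[0,0,-26.6,0,0,0,0],[0,0,-26.6,0,0,0,0],[0,0,0,0,0,0,0],[0,0,0,0,0,0,0]]}}

```text
clock: 26.45
eef_pos: [0.4254, 0.1968, 0.0918]
tool_rot: [0.654, 0.756, 0.002, 0.003]
ft_force: [-0.1, -0.6, 0.1]
grip_width: -0.0003
grasp_force: 0.0
```

```bash
python3 bx.py; cat > ck.py <<'E'
from h import *
from workcell import bot
import sys
c=bot.calibration("wrist");im=bot.camera("wrist")
Rb=R.from_euler("z",8.2,degrees=True);ctr=np.array([.5175,.2515,0])
for n,sx,y in(("nl",-1,42),("nr",-1,-42),("fl",1,42),("fr",1,-42)):
    print(n,[np.round(fproj(c,Rb.apply([[sx*(58-30*np.cos(a))/1e3,y/1e3,(71+30*np.sin(a))/1e3]])+ctr)[0]).tolist() for a in(0,.26,1.57,2.0)])
for q in sys.argv[1:]:
    for r in bot.outline_of(q,"wrist")[:4]:print(q,round(r["conf"],2),np.round(r["rect"]))
E
python3 ck.py clip_fr clip_nl clip_fl
```

```text
tip in box mm [-99.1545 -40.9318 120.3213] rot [179.612    0.0684  98.2747] f [-0.1287 -0.6127  0.0837] 26.45 [ 0.4356  0.2568 -0.2783  1.0295 -0.0031  1.8619]
nl [[438.0, 95.0], [441.0, 95.0], [405.0, 90.0], [381.0, 89.0]]
nr [[429.0, 219.0], [431.0, 224.0], [397.0, 239.0], [375.0, 237.0]]
fl [[510.0, 103.0], [517.0, 103.0], [568.0, 110.0], [578.0, 112.0]]
fr [[497.0, 218.0], [503.0, 221.0], [550.0, 231.0], [560.0, 229.0]]
clip_fr 0.95 [492. 196.  44.  43.]
clip_nl 0.63 [383.  71.  55.  52.]
clip_nl 0.52 [371.  53. 210. 214.]
clip_fl 0.86 [537.  87.  42.  47.]
```

nl and fr are both shut and fl is still open. Now nr.

Call:
{"name": "move_arm", "arguments": {"deltas": [[0,0,0,15,0,0,0],[0,0,0,15,0,0,0],[0,0,0,8,0,0,0],[0,0,0,0,0,0,0],[0,0,0,0,0,0,0]]}}

```text
clock: 27.07
eef_pos: [0.4268, 0.197, 0.0537]
tool_rot: [0.655, 0.756, 0.002, 0.002]
ft_force: [-0.3, -0.3, 0.6]
grip_width: 0.0001
grasp_force: 0.0
```

Call:
{"name": "move_arm", "arguments": {"deltas": [[0,0,10,0,0,0,0],[0,0,10,0,0,0,0],[0,0,10,0,0,0,0],[0,0,10,0,0,0,0],[0,0,10,0,0,0,0],[0,0,10,0,0,0,0],[0,0,4,0,0,0,0],[0,0,0,0,0,0,0]]}}

```text
clock: 27.73
eef_pos: [0.4925, 0.2068, 0.0552]
tool_rot: [0.655, 0.756, 0.004, 0.003]
ft_force: [0.2, -0.2, 0.4]
grip_width: -0.0001
grasp_force: 0.3
```

```bash
python3 bx.py
```

```text
tip in box mm [-31.4268 -40.6345  83.7156] rot [179.4114   0.0142  98.2065] f [ 0.2011 -0.1745  0.4419] 27.7333 [ 0.3994  0.4091 -0.1619  0.99   -0.0028  1.8269]
```

Call:
{"name": "move_arm", "arguments": {"deltas": [[0,0,0,2,0,0,0],[0,0,-3,2,0,0,0],[0,0,0,2,0,0,0],[0,0,0,2,0,0,0],[0,0,0,1.5,0,0,0],[0,0,0,0,0,0,0]]}}

```text
clock: 28.23
eef_pos: [0.4869, 0.206, 0.0456]
tool_rot: [0.654, 0.756, 0.003, 0.003]
ft_force: [0.0, 0.1, 4.8]
grip_width: -0.0
grasp_force: 2.3
```

Call:
{"name": "move_arm", "arguments": {"deltas": [[0,0,0,1,0,0,0],[0,0,0,1,0,0,0],[0,0,0,0,0,0,0]]}}

```text
clock: 28.48
eef_pos: [0.4873, 0.2061, 0.0452]
tool_rot: [0.654, 0.756, 0.003, 0.003]
ft_force: [-2.6, -1.6, 14.2]
grip_width: 0.0001
grasp_force: 7.1
```

```bash
python3 bx.py
```

```text
tip in box mm [-36.6112 -40.6499  73.6962] rot [179.4626   0.0202  98.2515] f [-2.6255 -1.6319 14.242 ] 28.4833 [ 0.4018  0.412  -0.1875  0.9623 -0.0027  1.8285]
```

Now fl: up, across to (+97, +42), down, sweep inward.

Call:
{"name": "move_arm", "arguments": {"deltas": [[0,0,0,-12,0,0,0],[0,0,0,-20,0,0,0],[0,0,0,-18,0,0,0],[0,16.5,26.7,0,0,0,0],[0,16.5,26.7,0,0,0,0],[0,16.5,26.7,0,0,0,0],[0,16.5,26.7,0,0,0,0],[0,16.5,26.7,0,0,0,0],[0,0,0,0,0,0,0],[0,0,0,0,0,0,0]]}}

```text
clock: 29.32
eef_pos: [0.6063, 0.307, 0.0914]
tool_rot: [0.654, 0.756, 0.001, 0.002]
ft_force: [0.2, 0.1, -0.0]
grip_width: -0.0001
grasp_force: 0.0
```

Call:
{"name": "move_arm", "arguments": {"deltas": [[0,0,0,15,0,0,0],[0,0,0,15,0,0,0],[0,0,0,8,0,0,0],[0,0,0,0,0,0,0],[0,0,0,0,0,0,0]]}}

```text
clock: 29.73
eef_pos: [0.6062, 0.3058, 0.0558]
tool_rot: [0.655, 0.756, 0.002, 0.002]
ft_force: [0.1, -0.7, -0.0]
grip_width: -0.0001
grasp_force: 0.0
```

```bash
python3 bx.py
```

```text
tip in box mm [95.3376 41.1388 84.2841] rot [179.6817   0.0837  98.2216] f [ 0.1264 -0.728  -0.0235] 29.7333 [ 0.4688  0.6785  0.3042  1.1917 -0.0032  1.8961]
```

Call:
{"name": "move_arm", "arguments": {"deltas": [[0,0,-9,1.5,0,0,0],[0,0,-10,0,0,0,0],[0,0,-10,0,0,0,0],[0,0,-10,0,0,0,0],[0,0,-10,0,0,0,0],[0,0,-10,0,0,0,0],[0,0,-1,0,0,0,0],[0,0,0,0,0,0,0]]}}

```text
clock: 30.4
eef_pos: [0.5482, 0.2982, 0.0556]
tool_rot: [0.654, 0.756, 0.003, 0.003]
ft_force: [0.3, -0.8, -0.3]
grip_width: -0.0003
grasp_force: 0.0
```

Call:
{"name": "move_arm", "arguments": {"deltas": [[0,0,0,2,0,0,0],[0,0,0,2,0,0,0],[0,0,0,2,0,0,0],[0,0,0,2,0,0,0],[0,0,0,1,0,0,0],[0,0,0,0,0,0,0]]}}

```text
clock: 30.9
eef_pos: [0.5488, 0.2983, 0.0456]
tool_rot: [0.655, 0.756, 0.003, 0.003]
ft_force: [-1.6, -0.8, 4.1]
grip_width: -0.0
grasp_force: 2.4
```

```bash
python3 bx.py
```

```text
tip in box mm [37.3885 41.8842 74.0514] rot [179.5056   0.0218  98.2315] f [-1.5788 -0.761   4.0706] 30.9 [ 0.4997  0.5807  0.0988  1.081  -0.0034  1.9268]
```

Call:
{"name": "move_arm", "arguments": {"deltas": [[0,0,0,1,0,0,0],[0,0,0,1,0,0,0],[0,0,0,0,0,0,0],[0,0,0,-12,0,0,0],[0,0,0,-25,0,0,0],[0,-20,-18,-25,0,0,0],[0,-22,-20,-25,0,0,0],[0,0,0,-15,0,0,0],[0,0,0,0,0,0,0],[0,0,0,0,0,0,0]]}}

```text
clock: 31.73
eef_pos: [0.5168, 0.2513, 0.1453]
tool_rot: [0.655, 0.756, 0.004, 0.003]
ft_force: [0.6, 0.5, 0.3]
grip_width: -0.0002
grasp_force: 0.0
```

```bash
python3 bx.py; python3 ck.py clip_nl clip_nr clip_fl clip_fr; python3 - <<'E'
from h import *
from workcell import bot
c=bot.calibration("wrist");im=bot.camera("wrist");L=patch(im,c,.066,(.5175,.2515),8.2)
print("y",[(r,runs(L[r])) for r in(105,170,230,295)]);print("x",[(k,runs(L[:,k])) for k in(65,70,150,200)])
E
```

```text
tip in box mm [ -1.0362  -0.1138 173.8374] rot [179.4285  -0.0026  98.2131] f [0.6405 0.5344 0.3225] 31.7333 [ 0.4543  0.409   0.0913  1.2435 -0.003   1.8818]
nl [[291.0, 145.0], [289.0, 147.0], [246.0, 152.0], [230.0, 152.0]]
nr [[294.0, 242.0], [293.0, 246.0], [254.0, 257.0], [240.0, 255.0]]
fl [[362.0, 145.0], [364.0, 147.0], [408.0, 151.0], [423.0, 151.0]]
fr [[359.0, 242.0], [361.0, 245.0], [399.0, 257.0], [413.0, 255.0]]
clip_nl 0.57 [248. 133.  41.  38.]
clip_nr 0.85 [257. 225.  39.  38.]
clip_nr 0.32 [246. 130.  42.  41.]
clip_fl 0.66 [247. 128.  41.  44.]
clip_fl 0.56 [361. 124.  42.  41.]
clip_fr 0.93 [357. 227.  36.  32.]
y [(105, [(0, 29), (30, 39), (54, 145), (147, 258), (261, 274), (275, 284), (288, 305), (317, 343), (344, 359), (360, 382)]), (170, [(0, 58), (61, 298)]), (230, [(0, 5), (7, 12), (16, 44), (53, 58), (61, 298)]), (295, [(4, 58), (61, 92), (155, 259), (279, 302), (309, 341), (346, 375)])]
x [(65, [(0, 26), (29, 34), (36, 99), (100, 332), (343, 366), (371, 378), (389, 400)]), (70, [(6, 28), (30, 75), (77, 307), (317, 397)]), (150, [(0, 61), (80, 87), (89, 145), (147, 260)]), (200, [(4, 48), (51, 97), (99, 213), (214, 301), (394, 400)])]
```

All four look shut; I'll confirm nr and fl from an oblique view.

Call:
{"name": "move_arm", "arguments": {"deltas": [[0,-10,30,0,0,0,0],[0,-10,30,0,0,0,0],[0,-10,30,0,0,0,0],[0,0,0,0,0,0,0],[0,0,0,0,0,0,0]]}}

```text
clock: 32.45
eef_pos: [0.6098, 0.2337, 0.1432]
tool_rot: [0.655, 0.756, 0.001, 0.002]
ft_force: [-1.2, 0.4, -0.6]
grip_width: -0.0001
grasp_force: 0.0
```

```bash
python3 ck.py clip_nr clip_nl
```

```text
nl [[185.0, 113.0], [180.0, 113.0], [136.0, 118.0], [126.0, 120.0]]
nr [[194.0, 209.0], [189.0, 212.0], [149.0, 220.0], [139.0, 219.0]]
fl [[249.0, 108.0], [248.0, 109.0], [281.0, 107.0], [299.0, 107.0]]
fr [[254.0, 209.0], [253.0, 213.0], [285.0, 223.0], [302.0, 221.0]]
clip_nr 0.75 [161. 193.  38.  40.]
clip_nl 0.84 [147. 100.  40.  41.]
```

Call:
{"name": "move_arm", "arguments": {"deltas": [[0,10,-30,0,0,0,0],[0,10,-30,0,0,0,0],[0,10,-30,0,0,0,0],[0,0,-30,0,0,0,0],[0,0,-30,0,0,0,0],[0,0,-30,0,0,0,0],[0,0,0,0,0,0,0],[0,0,0,0,0,0,0]]}}

```text
clock: 33.27
eef_pos: [0.4243, 0.2381, 0.1448]
tool_rot: [0.654, 0.757, 0.003, 0.003]
ft_force: [0.8, 0.1, 0.1]
grip_width: 0.0003
grasp_force: 0.0
```

```bash
python3 ck.py clip_fl clip_fr
```

```text
nl [[407.0, 147.0], [409.0, 148.0], [377.0, 151.0], [359.0, 151.0]]
nr [[400.0, 241.0], [401.0, 245.0], [372.0, 258.0], [356.0, 257.0]]
fl [[469.0, 149.0], [474.0, 151.0], [516.0, 157.0], [525.0, 157.0]]
fr [[457.0, 239.0], [461.0, 243.0], [499.0, 252.0], [509.0, 250.0]]
clip_fl 0.83 [467. 130.  33.  38.]
clip_fl 0.42 [362. 131.  45.  39.]
clip_fr 0.66 [454. 223.  33.  33.]
```

```bash
python3 -c "
from workcell import bot
print(bot.job_done())"
```

```text
the job is handed in; nothing more can be done
None
```

The lid is home on the box, right way up, and all four clips read shut in the wrist camera, closed in the order nl, fr, nr, fl; I handed the job in at about 33 s, and the hand-in call did not report a verdict.

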